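# Load and lock the pressure canner, then turn its handle in

### The arm

A 6-joint arm with a two-finger parallel gripper is mounted at the origin on a cart in front of the work surface, level with it; the furniture and walls round the work are solid. World frame = base frame: x ahead of the robot, y to its left, z up, the work surface at z = 0. Lengths are in mm, angles in rad, forces in N, time in s.
With the tool pointing down it reaches from about 350 to 975 mm from the base axis. Payload 7.1 kg.
Tool frame: the origin (TCP) lies between the finger pads; the fingertips stand 8 mm ahead of it and the grasp point (between the pads) lies 11 mm behind it; x points along the fingers, y is the direction in which the jaws open and shut, and the axes are right-handed (so a half turn about x gives the same grasp; the last joint's range is limited). The gripper opens to 88 mm and grips with 3 to 60 N. Pads are 20 mm wide; open, the fingers measure 115 mm over their backs; the gripper's body (75 mm by 178 mm) begins 61 mm behind the grasp point.
Start: joints at [1.208, 0.423, 1.63, -0, 1.089, -0.019], TCP at [210.635, 588.42, 201.275] pointing down, gripper open.
Joint ranges: [-3, 3], [-0.9, 2.11], [0.09, 2.58], [-1.31, 4.45], [0.11, 2.69], [-2.54, 2.54]. Speed limits (rad/s): [2.39, 2.39, 3.01, 3.14, 3.14, 3.14].

### API

Orientations are given as a rotation vector (axis times angle).
In Python, from workcell import ctrl gives the robot as it stands.
- The arm moves only by the tool apply_moves, never from a script. Its argument "increments" is a list of rows, each an object with "gripper": the opening in per cent of the stroke, from 0 (shut) to 100 (fully open); "delta_pos": the shift along the tool's x, y, z in cm, a list of three; "dr": the turn, a rotation vector about the tool's x, y, z in rad, a list of three. In form: [{"gripper": gripper, "delta_pos": [dx, dy, dz], "dr": [ax, ay, az]}, ...]. A call has exactly 5 rows; each row shifts and turns the commanded pose from where the row before left it, along the tool's axes as they then stand; what a row does not reach is not made up. A row lasts 1/12 s, in which the tool goes at most 41.7 mm and 7.16 degrees, less where a joint would pass 70% of its speed; a pose out of reach is approached as far as the arm can. A call with a gripper value outside its range is refused whole. The fingers move at their own pace and stop on an object; the grip force is fixed at half the most. Time passes only in rows, so rows that do not move let the fingers close, or fill a call up. It gives the time, the measured TCP pose, the force and the opening at its end, in the units of the state.
- ctrl.get_obs(): the state, without advancing time (a new reading comes with each control period).
- ctrl.get_image(name): name is "scene" or "side" or "wrist"; returns a dict with "img" (384x512x3 uint8, red, green, blue), "range_z" (384x512 float32, mm along the optical axis (not along the pixel's ray), 0 where there is no reading), "mtx" (3x3 intrinsics, pixels), "k1" (the pictures are not rectified: a ray, as slopes to the right and down, at radius r is drawn at 1 + k1 r^2 times it, then the intrinsics apply), "rvec" (rotation vector, rad) and "tvec" (3), from world to camera coordinates, as OpenCV has them. Camera axes: x right, y down, z forward; pixel columns grow to the right and rows downward; lengths in mm; the calibration is good to about 2 mm. A picture is of the moment at which its call begins.
- ctrl.close_job(): hands the job in, once; it reports no verdict.
The state is a dict: "t": time; "qpos": joint angles; "qvel": joint speeds; "joint_torque": joint torques, N m; "ee_pos": TCP position; "orientation": TCP orientation; "ft_force": force on the tool from outside, world axes, zero at the start; "moment": the same for the moment, N m; "width": finger opening in mm.
Only numpy, scipy, OpenCV 4.12 (cv2) and the standard library are available. Lean on these libraries where they do the work, as an engineer would, in place of code of your own. Each camera call takes 0.05 s, during which the arm holds its last target. There are 200 camera calls.

### The job

Stand every preserving jar from the wooden tray upright inside the open pressure canner on the hob. Then put the lid on with its two lugs in the two gaps of the rim, push it down and turn it clockwise about a quarter turn to the stop, so that it is locked with its grip in line with the pan's long handle. With the lid locked, swing the pan's handle in from over the front edge until it points straight to the right along the counter, keeping the pan on its cooking ring, and leave the neighbouring pans and the other things as they are.

Things in the scene. Friction and masses are not known exactly. Their poses are not given: they have to be found in the camera images.
- cooker: Pressure canner: loose round steel pan, 198 mm across, rim top 75 mm above its underside, about 1.6 kg empty. Left standing on the hob, it slides and turns on the glass when its handle is moved (5 to 20 N). Origin: centre of its underside; z up; x points out along its one long handle. Inside: flat floor 8 mm above the underside, clear well of 72 mm radius, walled to 52 mm.
- cooker_handle (a point): Point to grip on the pan's long handle: on its middle line, 160 mm from the pan's centre, 58 mm above its underside. The handle is a black bar 22 mm wide and 20 mm high (48 to 68 mm above the underside); the grip part runs from 118 to 222 mm from the centre.
- cooker_slot (a point): Middle of one of the two facing gaps in the rim's inward ledge, at rim height (75 mm), 89 mm from the pan's axis, 75 degrees anticlockwise (from above) from the handle; the other gap is at 255 degrees. Gaps are 42 mm wide. The ledge is 6 mm thick, inner radius 83 mm; below it a channel for the lugs runs out to radius 94 mm.
- seal (a joint): Springy black rubber ring under the ledge, radius 74 to 91 mm, top 67 mm above the pan's underside at 0; negative when pressed down (m), end of travel -0.008; stiffness 1.5 N per mm. It reads -0.002 to -0.003 with the lid lying on it, about -0.004 with the lid locked.
- hob_ring (a point): Centre of the front right cooking ring on the hob glass; fixed; its axes are the world's axes (y is left, x away from the robot).
- lid: The canner's lid, loose, 0.3 kg, 194 mm across, 74 mm high, hollow beneath (32 mm deep, radius 70 mm). Origin: centre of its skirt's underside; z up. Skirt radius 79 mm; two lugs at its lower edge on +x and -x, 24 mm wide, 6 mm high, out to radius 89.5 mm. On top an upright black grip along x, 72 mm long, 14 mm thick, from z = 40 to 74 mm. The flange does not touch the rim.
- lid_grip (a point): Point to grip on the lid, on its axis, 64 mm above its origin, 10 mm below the grip's top. Lid with lugs in the gaps (play 4 mm, 6 degrees): origin 65 mm above the pan's underside, lugs 1 to 2 mm too high to turn; push down 3 to 6 mm (5 to 9 N), turn clockwise from above 75 degrees to the stop, grip then parallel to the pan's handle; released, origin 63 mm up.
- tray: Open wooden tray 124 x 284 mm (long along its y), 26 mm high, walls and floor 6 mm thick, fixed on the worktop; the jars start in it in a row, 66 mm apart. Origin: centre of its underside.
- jar_1: Closed glass preserving jar with a steel lid, 44 mm in diameter, 50 mm high, 0.09 kg; origin: centre of its underside, z up. Three or four such jars are there in a run (None: absent, or held by the fingers).
- jar_2: Closed glass preserving jar with a steel lid, 44 mm in diameter, 50 mm high, 0.09 kg; origin: centre of its underside, z up. Three or four such jars are there in a run (None: absent, or held by the fingers).
- jar_3: Closed glass preserving jar with a steel lid, 44 mm in diameter, 50 mm high, 0.09 kg; origin: centre of its underside, z up. Three or four such jars are there in a run (None: absent, or held by the fingers).
- jar_4: Closed glass preserving jar with a steel lid, 44 mm in diameter, 50 mm high, 0.09 kg; origin: centre of its underside, z up. Three or four such jars are there in a run (None: absent, or held by the fingers).
- mug: Bystander: white mug, 79 mm across, 89 mm high; origin: within its underside.
- timer: Bystander: kitchen timer, 68 mm across, 53 mm high; origin: centre of its underside.

How it is judged:
By the outcome, as a careful person would: the job done as asked, in the order asked, and still so for the second after the job is handed in, with the robot touching nothing.
Of jar_1, jar_2, jar_3, jar_4 only 3 to 4 are there at a start; the rules pass over those that are not, and their reading is None.
At some moment in a run one of lid may be knocked a few centimetres aside while the robot is not near it.
It also fails if it takes over 208 s, if anything falls off the work surface, if the arm or the gripper's body presses on something with over 40 N, if the wrist force passes 120 N, or if a joint passes its speed limit or range.

## Working session

There is one attempt and no reset: what is moved stays moved. The work goes in short steps, Python scripts to look and compute and a tool call to move; the robot and the scene stay as the last step left them, time stands still between calls to the robot, and variables do not carry over. Pictures are saved under pics/ and viewed, about 12 in all and at most 16, crops included, and the job is handed in when it is done.

Besides the shell and the picture viewer there is one more tool, called in YAML: its name, and indented under it one key for each argument. apply_moves: Moves the arm, as the interface text tells. Its arguments: {"type":"object","properties":{"increments":{"type":"array","items":{"type":"object","properties":{"gripper":{"type":"number"},"delta_pos":{"type":"array","items":{"type":"number"}},"dr":{"type":"array","items":{"type":"number"}}}}}},"required":["increments"]}

```bash
ls; mkdir -p pics; cat > h.py <<'E'
import numpy as np, cv2
from scipy.spatial.transform import Rotation as R
from workcell import ctrl
def shot(name,fn=None):
    d=ctrl.get_image(name); 
    if fn: cv2.imwrite('pics/'+fn,d['img'][:,:,::-1])
    np.savez('last_%s.npz'%name,**d); return d
def cloud(d):
    h,w=d['range_z'].shape; u,v=np.meshgrid(np.arange(w),np.arange(h))
    k=np.array([d['k1'],0,0,0],float)
    p=cv2.undistortPoints(np.stack([u,v],-1).reshape(-1,1,2).astype(float),np.array(d['mtx'],float),k).reshape(h,w,2)
    z=d['range_z'].astype(float)
    c=np.dstack([p[...,0]*z,p[...,1]*z,z])
    Rm=cv2.Rodrigues(np.array(d['rvec'],float))[0]
    W=(c-np.array(d['tvec'],float).ravel())@Rm
    W[z==0]=np.nan
    return W
def st():
    o=ctrl.get_obs(); print('t',round(o['t'],2),'pos',np.round(o['ee_pos'],1),'f',np.round(o['ft_force'],1),'w',round(o['width'],1),'q',np.round(o['qpos'],2))
    M=R.from_rotvec(o['orientation']).as_matrix(); print('toolaxes(cols)\n',np.round(M,3)); return o,M
E
python3 - <<'E'
from h import *
st()
a=shot('scene','s0.png');b=shot('side','d0.png')
for d in(a,b):
    W=cloud(d);print(np.nanmin(W,(0,1)),np.nanmax(W,(0,1)), -cv2.Rodrigues(d['rvec'])[0].T@np.ravel(d['tvec']))
cv2.imwrite('pics/s0b.png',np.vstack([cv2.resize(a['img'],(760,570))])[:,:,::-1])
E
```

```text
pics
t 0.0 pos [210.4 587.9 200.5] f [0.2 0.4 0.3] w 87.7 q [ 1.21  0.42  1.63 -0.    1.09 -0.02]
toolaxes(cols)
 [[-0.001  0.337  0.941]
 [-0.001  0.941 -0.337]
 [-1.    -0.002 -0.   ]]
[-228.27797518 -777.39734675 -916.39815984] [1033.08995196 2628.47423272  639.20477322] [-228.28742155 -700.12071497  692.22326691]
[-647.70865213 -835.72227026 -916.3680927 ] [1025.2468169   668.0421896   639.83796616] [566.09273365 907.13059373 774.48224685]
```

View pics/s0b.png

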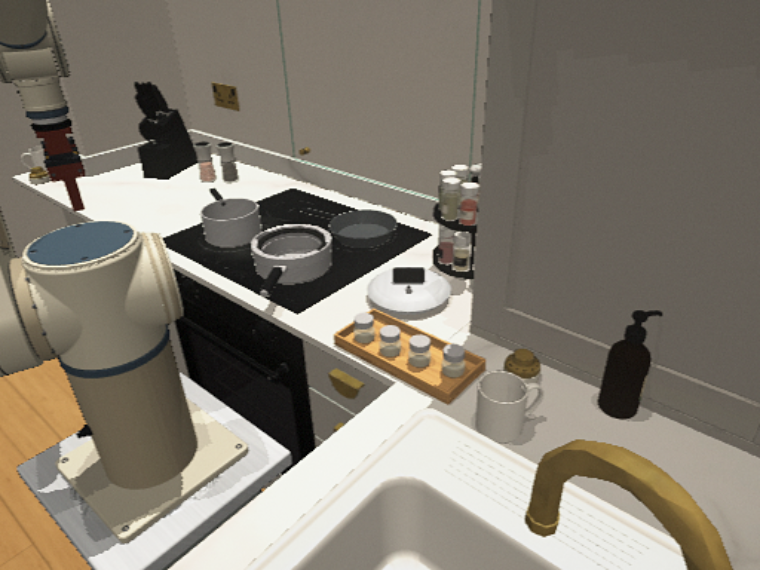

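View pics/d0.png

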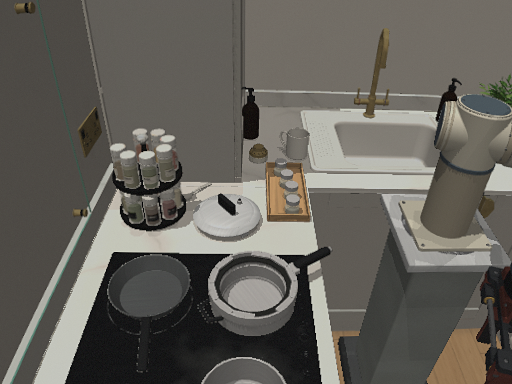

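The scene shows four jars in the tray, the lid behind it with its grip, and the canner on the front-right ring with the handle toward the robot. Next I'll measure from the clouds.

```bash
python3 - <<'E'
from h import *
P=[];C=[]
for n in('scene','side'):
    d=dict(np.load('last_%s.npz'%n)); W=cloud(d).reshape(-1,3);P.append(W);C.append(d['img'].reshape(-1,3))
def px(n,u,v):
    W=cloud(dict(np.load('last_%s.npz'%n)));return np.round(W[v,u])
s=512/760
for nm,u,v in [('canner',290,265),('handle tip',268,288),('lidgrip',408,271),('lid',408,300),('j1',364,318),('j2',390,331),('j3',420,341),('j4',455,352),('mug',503,378),('timer',522,355)]:
    print(nm,px('scene',int(u*s),int(v*s)))
for nm,u,v in [('canner',250,290),('handle',318,256),('lidgrip',228,204),('j',280,162),('j',287,173),('j',289,185),('j',292,199),('glass',200,330)]:
    print(nm,px('side',u,v))
# top-down picture, 1px=1.25mm ; x 300..900 ; y -500..300
P=np.vstack(P);C=np.vstack(C)
m=np.isfinite(P).all(1)&(P[:,2]>-5)&(P[:,2]<130)
P=P[m];C=C[m];o=np.argsort(P[:,2]);P=P[o];C=C[o]
print(P.min(0),P.max(0))
im=np.zeros((600,800,3),np.uint8)
u=((500-P[:,1])).astype(int);v=((950-P[:,0])).astype(int)
k=(u>=0)&(u<799)&(v>=0)&(v<599)
for du in(0,1):
  for dv in (0,1): im[np.minimum(v[k]+dv,599),u[k]+du]=C[k]
for g in range(0,800,100): cv2.putText(im,str(500-g),(g,10),0,.4,(0,255,0));cv2.line(im,(g,0),(g,599),(0,90,0))
for g in range(50,600,100): cv2.putText(im,str(950-g),(0,g),0,.4,(0,255,0));cv2.line(im,(0,g),(799,g),(0,90,0))
cv2.imwrite('pics/top.png',im[:,:,::-1])
E
```

```text
canner [492. 219.  67.]
handle tip [383. 166.  74.]
lidgrip [633. -18.  71.]
lid [578. -61.  36.]
j1 [447. -55.  57.]
j2 [ 449. -119.   55.]
j3 [ 457. -185.   55.]
j4 [ 468. -259.   56.]
mug [ 441. -372.   75.]
timer [ 538. -357.   55.]
canner [568. 260.  15.]
handle [406. 202.  71.]
lidgrip [632.   1.  69.]
j [ 475. -243.   56.]
j [ 456. -180.   56.]
j [ 454. -116.   54.]
j [450. -42.  57.]
glass [676. 366.   3.]
[-623.46786103 -835.72227026   -4.99861019] [1030.30810633 2617.1875497   129.99953469]
```

View pics/top.png

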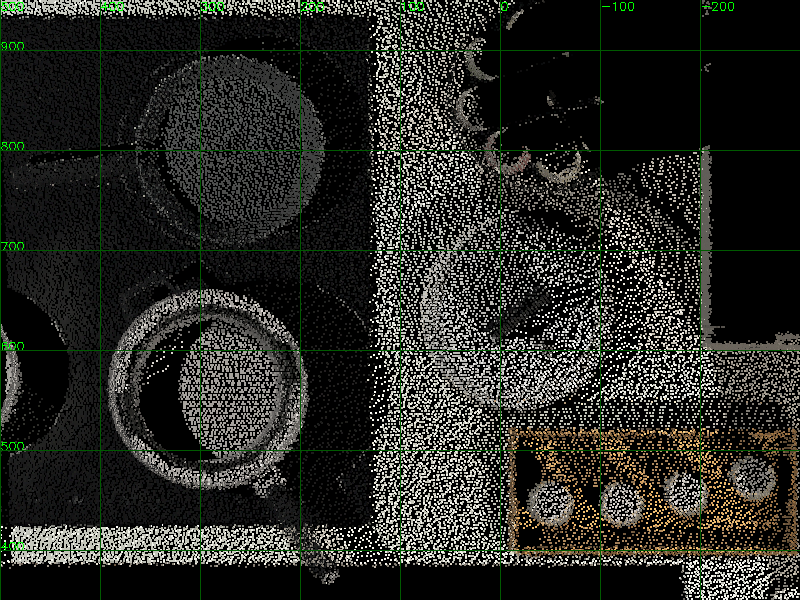

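```bash
cat >> h.py <<'E'
from scipy.optimize import least_squares
def circ(P,r=None):
    P=P[:,:2];c0=P.mean(0)
    f=lambda p:np.hypot(*(P-p[:2]).T)-(p[2] if r is None else r)
    s=least_squares(f,[*c0,r or 50],loss='soft_l1',f_scale=2);return np.round(s.x,1)
def sel(W,c,rad,z0,z1):
    P=W.reshape(-1,3);P=P[np.isfinite(P).all(1)]
    return P[(np.hypot(P[:,0]-c[0],P[:,1]-c[1])<rad)&(P[:,2]>z0)&(P[:,2]<z1)]
E
python3 - <<'E'
from h import *
for n in('scene','side'):
    W=cloud(dict(np.load('last_%s.npz'%n)));print(n)
    P=sel(W,(562,293),110,72,86); print('rim z hist',np.histogram(P[:,2],bins=range(70,88)))
    r=np.hypot(P[:,0]-562,P[:,1]-293);print('mid',circ(P[r>85],None),len(P))
    P=sel(W,(562,293),240,60,80);r=np.hypot(P[:,0]-562,P[:,1]-293);P=P[(r>120)];m,_,v=0,0,np.linalg.svd(P[:,:2]-P[:,:2].mean(0))[2][0];c=P[:,:2].mean(0)
    print('handle',c,'dir',np.degrees(np.arctan2(v[1],v[0]))%180,'ctr->mean',np.degrees(np.arctan2(*(c-[562,293])[::-1])),len(P),P[:,2].mean(),P.min(0),P.max(0))
    for c in[(447,-50),(448,-119),(458,-184),(474,-251)]:
        P=sel(W,c,32,52,62);print('jar',np.round((P.min(0)+P.max(0))[:2]/2,1),np.round(np.ptp(P,0)),np.round(np.median(P[:,2]),1),len(P))
    P=sel(W,(630,-15),60,55,80);c=P[:,:2].mean(0);v=np.linalg.svd(P[:,:2]-c)[2][0]
    print('grip',c,np.degrees(np.arctan2(v[1],v[0]))%180,len(P),P.min(0),P.max(0))
    P=sel(W,(630,-15),115,12,30);print('lid z20',circ(P),len(P))
    Q=sel(W,(700,400),20,-5,10);print('glass z',np.median(Q[:,2])); Q=sel(W,(500,80),20,-5,10);print('counter z',np.median(Q[:,2]))
E
```

```text
scene
rim z hist (array([ 0,  0, 71, 45, 32, 30, 25, 37, 19, 64, 66, 85, 45, 11,  4,  0,  0]), array([70, 71, 72, 73, 74, 75, 76, 77, 78, 79, 80, 81, 82, 83, 84, 85, 86,
       87]))
mid [559.3 290.1  93.6] 534
handle [478.34556617 334.76755503] dir 64.19145552455757 ctr->mean 153.46764858005918 293 70.09285353278237 [366.11263754 161.86353077  60.04058376] [635.75584695 525.21345367  79.98353257]
jar [446.4 -51.2] [40. 39.  7.] 56.0 89
jar [ 446.  -121.8] [40. 37.  6.] 55.7 96
jar [ 456.8 -185.5] [40. 42.  7.] 55.8 108
jar [ 471.6 -252.8] [39. 39.  7.] 55.6 116
grip [633.78096624 -19.50150497] 128.30707200355087 151 [604.0454328  -50.12332905  55.15513355] [660.81861411  12.40286371  76.15711325]
lid z20 [635.9 -16.7  90.1] 377
glass z nan
counter z -0.1665919958015242
side
rim z hist (array([  0,   0, 224, 167,  84,  55,  59,  92, 183, 313, 355, 234,  97,
        24,   3,   0,   0]), array([70, 71, 72, 73, 74, 75, 76, 77, 78, 79, 80, 81, 82, 83, 84, 85, 86,
       87]))
mid [562.1 294.6  93.2] 1890
handle [499.29654559 356.78440132] dir 60.728417885293354 ctr->mean 134.51037047988703 767 70.05696948240087 [367.3815284  167.89078403  60.04354542] [639.17496613 527.06290546  79.96530288]
jar [448.2 -51.3] [38. 42.  6.] 54.8 99
jar [ 447.5 -119.2] [37. 39.  6.] 54.9 85
jar [ 457.4 -184.6] [36. 39.  6.] 54.6 72
jar [ 473.1 -252. ] [37. 42.  6.] 55.1 68
grip [637.37633153 -10.48837271] 129.5220870303788 155 [612.2962859  -47.40765532  55.43397661] [662.8998076   14.74027852  75.75884906]
lid z20 [638.  -15.8  90. ] 649
glass z 6.287064360130392
counter z -0.8715014550643618
  return _methods._mean(a, axis=axis, dtype=dtype,
  ret = ret.dtype.type(ret / rcount)
```

Measured: the glass is at z≈6 and the canner's centre is about (561, 293), with the rim top near 80. The jar tops are at z≈56, at (447,-51), (447,-120), (457,-185) and (472,-252). The lid is near (636,-16) with its grip at 129°. I'll turn the jaws onto world x and go above jar 1.

apply_moves:
  increments:
    - {"gripper": 75,"delta_pos": [0,0,0],"dr": [0.1227,0,0]}
    - {"gripper": 75,"delta_pos": [0,0,0],"dr": [0.1227,0,0]}
    - {"gripper": 75,"delta_pos": [0,0,0],"dr": [0.1227,0,0]}
    - {"gripper": 75,"delta_pos": [0,0,0],"dr": [0.1227,0,0]}
    - {"gripper": 75,"delta_pos": [0,0,0],"dr": [0.1227,0,0]}

```text
t: 0.52
ee_pos: [210.5, 588.1, 200.8]
orientation: [0.75, 1.437, -0.752]
ft_force: [-0.2, 0.3, -0.1]
width: 66.0
```

apply_moves:
  increments:
    - {"gripper": 75,"delta_pos": [0,0,0],"dr": [0.1227,0,0]}
    - {"gripper": 75,"delta_pos": [0,0,0],"dr": [0.1227,0,0]}
    - {"gripper": 75,"delta_pos": [0,0,0],"dr": [0.1227,0,0]}
    - {"gripper": 75,"delta_pos": [0,0,0],"dr": [0.1227,0,0]}
    - {"gripper": 75,"delta_pos": [0,0,0],"dr": [0.1227,0,0]}

```text
t: 0.93
ee_pos: [210.5, 588.1, 200.8]
orientation: [1.213, 1.206, -1.214]
ft_force: [0.2, 0.3, -0.2]
width: 65.8
```

apply_moves:
  increments:
    - {"gripper": 75,"delta_pos": [0,1.185,3.195],"dr": [0,0,0]}
    - {"gripper": 75,"delta_pos": [0,1.185,3.195],"dr": [0,0,0]}
    - {"gripper": 75,"delta_pos": [0,1.185,3.195],"dr": [0,0,0]}
    - {"gripper": 75,"delta_pos": [0,1.185,3.195],"dr": [0,0,0]}
    - {"gripper": 75,"delta_pos": [0,1.185,3.195],"dr": [0,0,0]}

```text
t: 1.35
ee_pos: [269.9, 426.9, 200.9]
orientation: [1.208, 1.209, -1.209]
ft_force: [1.7, 0.2, 0.1]
width: 65.8
```

apply_moves:
  increments:
    - {"gripper": 75,"delta_pos": [0,1.185,3.195],"dr": [0,0,0]}
    - {"gripper": 75,"delta_pos": [0,1.185,3.195],"dr": [0,0,0]}
    - {"gripper": 75,"delta_pos": [0,1.185,3.195],"dr": [0,0,0]}
    - {"gripper": 75,"delta_pos": [0,1.185,3.195],"dr": [0,0,0]}
    - {"gripper": 75,"delta_pos": [0,1.185,3.195],"dr": [0,0,0]}

```text
t: 1.77
ee_pos: [329.1, 267.3, 201.1]
orientation: [1.209, 1.209, -1.209]
ft_force: [-0.1, -0.4, -0.3]
width: 65.9
```

apply_moves:
  increments:
    - {"gripper": 75,"delta_pos": [0,1.185,3.195],"dr": [0,0,0]}
    - {"gripper": 75,"delta_pos": [0,1.185,3.195],"dr": [0,0,0]}
    - {"gripper": 75,"delta_pos": [0,1.185,3.195],"dr": [0,0,0]}
    - {"gripper": 75,"delta_pos": [0,1.185,3.195],"dr": [0,0,0]}
    - {"gripper": 75,"delta_pos": [0,1.185,3.195],"dr": [0,0,0]}

```text
t: 2.18
ee_pos: [388.4, 107.5, 201.3]
orientation: [1.209, 1.209, -1.209]
ft_force: [0.4, -0.7, 0.1]
width: 65.9
```

apply_moves:
  increments:
    - {"gripper": 75,"delta_pos": [0,1.185,3.195],"dr": [0,0,0]}
    - {"gripper": 75,"delta_pos": [0,1.185,3.195],"dr": [0,0,0]}
    - {"gripper": 75,"delta_pos": [0,1.185,3.195],"dr": [0,0,0]}
    - {"gripper": 75,"delta_pos": [0,1.185,3.195],"dr": [0,0,0]}
    - {"gripper": 75,"delta_pos": [0,1.185,3.195],"dr": [0,0,0]}

```text
t: 2.6
ee_pos: [447.6, -52.3, 201.2]
orientation: [1.209, 1.209, -1.21]
ft_force: [0.9, 0.5, 0.2]
width: 65.7
```

```bash
python3 - <<'E'
from h import *
st()
d=shot('wrist','w1.png');W=cloud(d)
print(-cv2.Rodrigues(d['rvec'])[0].T@np.ravel(d['tvec']))
for c in[(447,-51),(447,-120),(457,-185),(472,-252)]:
    P=sel(W,c,32,52,62)
    if len(P): print('jar',np.round((P.min(0)+P.max(0))[:2]/2,1),np.round(np.ptp(P,0)),np.round(np.median(P[:,2]),1),len(P),circ(P))
E
```

```text
t 2.6 pos [447.6 -52.3 201.2] f [0.9 0.5 0.2] w 65.7 q [-0.14  0.16  2.    0.    0.98 -0.14]
toolaxes(cols)
 [[-0.  1. -0.]
 [ 0. -0. -1.]
 [-1. -0. -0.]]
[448.23254193  29.58347341 384.53180607]
jar [446.5 -52.1] [38. 39.  6.] 55.7 806 [446.5 -51.7  13.8]
jar [ 445.8 -122.3] [39. 40.  6.] 55.6 692 [ 445.5 -121.3   14. ]
jar [ 456.6 -186.6] [38. 40.  6.] 55.7 599 [ 456.2 -185.7   14.1]
```

View pics/w1.png

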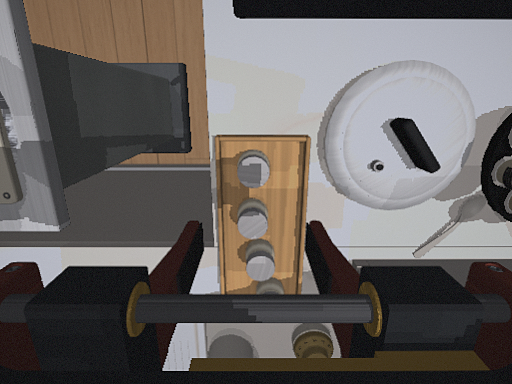

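The wrist view shows the jars in line with the tray, jar 1's top at pixel (254,170), and the lid at about (403,130). The arm tracks well, so I'll grasp jar 1 and carry it above the pan.

apply_moves:
  increments:
    - {"gripper": 75,"delta_pos": [3.4,-0.02,0],"dr": [0,0,0]}
    - {"gripper": 75,"delta_pos": [3.4,-0.02,0],"dr": [0,0,0]}
    - {"gripper": 75,"delta_pos": [3.4,-0.02,0],"dr": [0,0,0]}
    - {"gripper": 75,"delta_pos": [3.4,-0.02,0],"dr": [0,0,0]}
    - {"gripper": 75,"delta_pos": [3.4,-0.02,0],"dr": [0,0,0]}

```text
t: 3.07
ee_pos: [446.5, -50.6, 29.9]
orientation: [1.21, 1.209, -1.209]
ft_force: [-0.1, -1.3, -0.4]
width: 65.5
```

apply_moves:
  increments:
    - {"gripper": 0,"delta_pos": [0,0,0],"dr": [0,0,0]}
    - {"gripper": 0,"delta_pos": [0,0,0],"dr": [0,0,0]}
    - {"gripper": 0,"delta_pos": [0,0,0],"dr": [0,0,0]}
    - {"gripper": 0,"delta_pos": [0,0,0],"dr": [0,0,0]}
    - {"gripper": 0,"delta_pos": [0,0,0],"dr": [0,0,0]}

```text
t: 3.48
ee_pos: [448.1, -50.7, 33.4]
orientation: [1.21, 1.206, -1.207]
ft_force: [-0.4, -0.6, 2.5]
width: 38.3
```

apply_moves:
  increments:
    - {"gripper": 0,"delta_pos": [-3.4,0,0],"dr": [0,0,0]}
    - {"gripper": 0,"delta_pos": [-3.4,0,0],"dr": [0,0,0]}
    - {"gripper": 0,"delta_pos": [-3.4,0,0],"dr": [0,0,0]}
    - {"gripper": 0,"delta_pos": [-3.4,0,0],"dr": [0,0,0]}
    - {"gripper": 0,"delta_pos": [-3.4,0,0],"dr": [0,0,0]}

```text
t: 3.9
ee_pos: [446.7, -50.5, 204.8]
orientation: [1.21, 1.207, -1.207]
ft_force: [-0.3, 0.3, -0.4]
width: 2.8
```

apply_moves:
  increments:
    - {"gripper": 0,"delta_pos": [0,1.145,-3.05],"dr": [0,0,0]}
    - {"gripper": 0,"delta_pos": [0,1.145,-3.05],"dr": [0,0,0]}
    - {"gripper": 0,"delta_pos": [0,1.145,-3.05],"dr": [0,0,0]}
    - {"gripper": 0,"delta_pos": [0,1.145,-3.05],"dr": [0,0,0]}
    - {"gripper": 0,"delta_pos": [0,1.145,-3.05],"dr": [0,0,0]}

```text
t: 4.32
ee_pos: [504.7, 103.5, 203.6]
orientation: [1.212, 1.207, -1.206]
ft_force: [0.9, -0.3, 0.6]
width: 0.5
```

apply_moves:
  increments:
    - {"gripper": 0,"delta_pos": [0,1.145,-3.05],"dr": [0,0,0]}
    - {"gripper": 0,"delta_pos": [0,1.145,-3.05],"dr": [0,0,0]}
    - {"gripper": 0,"delta_pos": [0,1.145,-3.05],"dr": [0,0,0]}
    - {"gripper": 0,"delta_pos": [0,1.145,-3.05],"dr": [0,0,0]}
    - {"gripper": 0,"delta_pos": [0,1.145,-3.05],"dr": [0,0,0]}

```text
t: 4.73
ee_pos: [561.7, 256.3, 203.6]
orientation: [1.211, 1.208, -1.206]
ft_force: [0.2, 0.1, 0.3]
width: 0.5
```

```bash
python3 - <<'E'
from h import *
st()
d=shot('wrist','w2.png');W=cloud(d)
C=np.array([561,293.])
P=sel(W,C,112,77,86);r=np.hypot(*(P[:,:2]-C).T);print('rimtop',circ(P[r>80]),len(P),np.median(P[:,2]),np.percentile(r,[2,10,50,90,98]))
a=np.degrees(np.arctan2(P[:,1]-C[1],P[:,0]-C[0]));
for k in range(-180,180,15):
    m=(a>=k)&(a<k+15)&(r>70)
    if m.sum()>3:print(k,m.sum(),np.round(np.percentile(r[m],[3,97]),1),end=' | ')
F=sel(W,C,70,5,25);print('\nfloor',np.median(F[:,2]),len(F))
E
```

```text
t 4.73 pos [561.7 256.3 203.6] f [0.2 0.1 0.3] w 0.5 q [ 0.41  0.41  1.65 -0.    1.08  0.41]
toolaxes(cols)
 [[ 0.003  1.     0.   ]
 [ 0.001  0.    -1.   ]
 [-1.     0.003 -0.001]]
rimtop [560.5 291.1  91. ] 6198 80.57358324124415 [81.69690854 84.19329479 90.71770491 96.48443439 98.87389054]
-180 277 [84.8 98.2] | -165 278 [84.4 98.8] | -150 250 [85.8 99.6] | -135 255 [85.1 99.7] | -120 236 [85.9 99.8] | -105 142 [85.3 99.6] | -90 40 [87.6 99.4] | -75 97 [ 95.2 100. ] | -60 224 [85.  99.2] | -45 263 [84.5 98.7] | -30 259 [84.  98.3] | -15 290 [83.4 97.6] | 0 288 [83.1 97.2] | 15 324 [81.9 96.2] | 30 327 [81.3 95.6] | 45 352 [80.9 95.2] | 60 348 [81.1 95. ] | 75 371 [80.3 94.7] | 90 184 [82.7 95. ] | 105 136 [90.7 95.5] | 120 288 [82.1 95.8] | 135 349 [81.6 96.2] | 150 306 [83.4 97. ] | 165 314 [83.3 97.9] | 
floor 13.64041101214076 8916
```

View pics/w2.png

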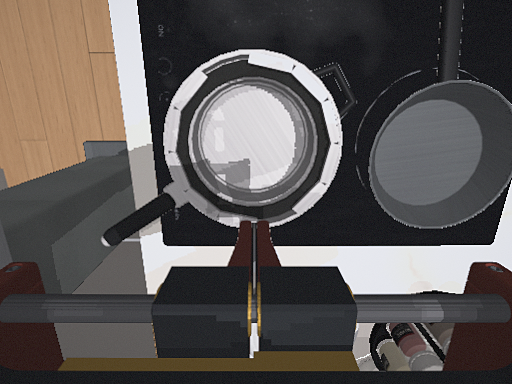

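The pan is centred near (253,140) in the picture, but the fingers are empty. I'll check the tray.

```bash
python3 - <<'E'
from h import *
d=shot('scene');e=shot('side')
a=cv2.resize(d['img'][200:280,215:340],(750,480),interpolation=cv2.INTER_CUBIC)
cv2.imwrite('pics/c1.png',a[:,:,::-1])
for n,x in(('scene',d),('side',e)):
    W=cloud(x)
    for c in[(447,-51),(447,-120),(457,-185),(472,-252)]:
        P=sel(W,c,34,30,75);print(n,'jar',np.round((P.min(0)+P.max(0))[:2]/2,1),np.round(np.ptp(P,0)),np.round(P[:,2].max(),1),len(P))
E
```

```text
scene jar [436.3 -51.9] [40. 40. 29.] 58.7 170
scene jar [ 446.2 -121.7] [42. 40. 28.] 58.8 176
scene jar [ 456.1 -185.4] [39. 39. 29.] 59.4 192
scene jar [ 471.8 -253.4] [41. 41. 29.] 59.4 204
side jar [438.9 -47.2] [38. 40. 28.] 58.1 146
side jar [ 458.9 -109.4] [15. 22. 24.] 56.3 30
side jar [ 470.6 -176.5] [10. 12.  7.] 57.6 14
side jar [ 469.9 -251.8] [31. 45. 10.] 58.7 69
```

View pics/c1.png

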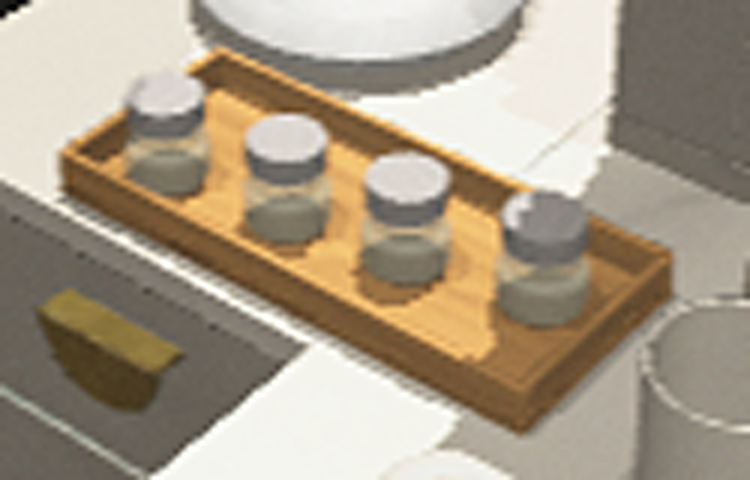

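Jar 1 still stands upright, now near (437,-50); the fingers needed more time to close. I'll go back, grip lower, and wait for the force to build up.

apply_moves:
  increments:
    - {"gripper": 75,"delta_pos": [0,-1.24,3.06],"dr": [0,0,0]}
    - {"gripper": 75,"delta_pos": [0,-1.24,3.06],"dr": [0,0,0]}
    - {"gripper": 75,"delta_pos": [0,-1.24,3.06],"dr": [0,0,0]}
    - {"gripper": 75,"delta_pos": [0,-1.24,3.06],"dr": [0,0,0]}
    - {"gripper": 75,"delta_pos": [0,-1.24,3.06],"dr": [0,0,0]}

```text
t: 5.3
ee_pos: [497.5, 99.2, 202.3]
orientation: [1.21, 1.208, -1.209]
ft_force: [0.1, 0.2, 0.1]
width: 30.4
```

apply_moves:
  increments:
    - {"gripper": 75,"delta_pos": [0,-1.24,3.06],"dr": [0,0,0]}
    - {"gripper": 75,"delta_pos": [0,-1.24,3.06],"dr": [0,0,0]}
    - {"gripper": 75,"delta_pos": [0,-1.24,3.06],"dr": [0,0,0]}
    - {"gripper": 75,"delta_pos": [0,-1.24,3.06],"dr": [0,0,0]}
    - {"gripper": 75,"delta_pos": [0,-1.24,3.06],"dr": [0,0,0]}

```text
t: 5.72
ee_pos: [435.3, -53.5, 202.4]
orientation: [1.21, 1.207, -1.209]
ft_force: [0.8, -1.1, 0.1]
width: 63.5
```

```bash
python3 - <<'E'
from h import *
st()
W=cloud(shot('wrist'))
P=sel(W,(437,-51),34,50,62);print('jar',np.round((P.min(0)+P.max(0))[:2]/2,1),np.round(np.ptp(P,0)),circ(P))
P=sel(W,(437,-51),40,8,62)
for z in range(10,60,6):
    Q=P[abs(P[:,2]-z)<3]
    if len(Q):print(z,len(Q),Q.min(0)[:2].round(),Q.max(0)[:2].round())
E
```

```text
t 5.72 pos [435.3 -53.5 202.4] f [ 0.8 -1.1  0.1] w 63.5 q [-0.15  0.14  2.02 -0.    0.97 -0.15]
toolaxes(cols)
 [[ 0.002  1.    -0.001]
 [-0.001 -0.001 -1.   ]
 [-1.     0.002  0.001]]
jar [436.9 -51. ] [38. 39.  8.] [436.8 -50.4  13.9]
10 14 [402. -63.] [468. -30.]
16 50 [402. -63.] [454. -12.]
22 115 [398. -71.] [460. -13.]
28 255 [398. -68.] [458. -13.]
34 6 [429. -35.] [447. -34.]
40 10 [420. -40.] [450. -32.]
46 20 [421. -43.] [455. -31.]
52 177 [418. -71.] [456. -31.]
58 645 [418. -70.] [456. -32.]
```

apply_moves:
  increments:
    - {"gripper": 75,"delta_pos": [3.58,0.03,-0.04],"dr": [0,0,0]}
    - {"gripper": 75,"delta_pos": [3.58,0.03,-0.04],"dr": [0,0,0]}
    - {"gripper": 75,"delta_pos": [3.58,0.03,-0.04],"dr": [0,0,0]}
    - {"gripper": 75,"delta_pos": [3.58,0.03,-0.04],"dr": [0,0,0]}
    - {"gripper": 75,"delta_pos": [3.58,0.03,-0.04],"dr": [0,0,0]}

```text
t: 6.18
ee_pos: [438.4, -50.4, 22.3]
orientation: [1.211, 1.206, -1.208]
ft_force: [0.8, -0.6, -0.2]
width: 65.9
```

apply_moves:
  increments:
    - {"gripper": 0,"delta_pos": [0,0,0],"dr": [0,0,0]}
    - {"gripper": 0,"delta_pos": [0,0,0],"dr": [0,0,0]}
    - {"gripper": 0,"delta_pos": [0,0,0],"dr": [0,0,0]}
    - {"gripper": 0,"delta_pos": [0,0,0],"dr": [0,0,0]}
    - {"gripper": 0,"delta_pos": [0,0,0],"dr": [0,0,0]}

```text
t: 6.6
ee_pos: [440.3, -49.9, 24.8]
orientation: [1.211, 1.205, -1.206]
ft_force: [-1.4, -0.5, 4.8]
width: 39.0
```

apply_moves:
  increments:
    - {"gripper": 0,"delta_pos": [0,0,0],"dr": [0,0,0]}
    - {"gripper": 0,"delta_pos": [0,0,0],"dr": [0,0,0]}
    - {"gripper": 0,"delta_pos": [0,0,0],"dr": [0,0,0]}
    - {"gripper": 0,"delta_pos": [0,0,0],"dr": [0,0,0]}
    - {"gripper": 0,"delta_pos": [0,0,0],"dr": [0,0,0]}

```text
t: 7.02
ee_pos: [440.2, -49.8, 24.7]
orientation: [1.211, 1.206, -1.206]
ft_force: [-2.4, 0.0, 12.1]
width: 38.9
```

apply_moves:
  increments:
    - {"gripper": 0,"delta_pos": [-0.4,0,0],"dr": [0,0,0]}
    - {"gripper": 0,"delta_pos": [-1,0,0],"dr": [0,0,0]}
    - {"gripper": 0,"delta_pos": [-1,0,0],"dr": [0,0,0]}
    - {"gripper": 0,"delta_pos": [-1,0,0],"dr": [0,0,0]}
    - {"gripper": 0,"delta_pos": [-1,0,0],"dr": [0,0,0]}

```text
t: 7.43
ee_pos: [438.9, -49.6, 67.9]
orientation: [1.21, 1.208, -1.208]
ft_force: [0.7, 0.1, -1.0]
width: 39.5
```

Jar held (39 mm). Carrying it to the pan.

apply_moves:
  increments:
    - {"gripper": 0,"delta_pos": [-4,0,0],"dr": [0,0,0]}
    - {"gripper": 0,"delta_pos": [-4,0,0],"dr": [0,0,0]}
    - {"gripper": 0,"delta_pos": [0,1.22,-3.01],"dr": [0,0,0]}
    - {"gripper": 0,"delta_pos": [0,1.22,-3.01],"dr": [0,0,0]}
    - {"gripper": 0,"delta_pos": [0,1.22,-3.01],"dr": [0,0,0]}

```text
t: 7.85
ee_pos: [476.3, 41.5, 148.6]
orientation: [1.212, 1.206, -1.208]
ft_force: [1.5, -0.6, -1.2]
width: 39.4
```

apply_moves:
  increments:
    - {"gripper": 0,"delta_pos": [0,1.22,-3.01],"dr": [0,0,0]}
    - {"gripper": 0,"delta_pos": [0,1.22,-3.01],"dr": [0,0,0]}
    - {"gripper": 0,"delta_pos": [0,1.22,-3.01],"dr": [0,0,0]}
    - {"gripper": 0,"delta_pos": [0,1.22,-3.01],"dr": [0,0,0]}
    - {"gripper": 0,"delta_pos": [0,1.22,-3.01],"dr": [0,0,0]}

```text
t: 8.27
ee_pos: [536.5, 192.9, 147.3]
orientation: [1.209, 1.209, -1.209]
ft_force: [0.6, 0.0, -0.3]
width: 39.6
```

apply_moves:
  increments:
    - {"gripper": 0,"delta_pos": [0,1.22,-3.01],"dr": [0,0,0]}
    - {"gripper": 0,"delta_pos": [0,1.22,-3.01],"dr": [0,0,0]}
    - {"gripper": 0,"delta_pos": [0,0,0],"dr": [0,0,0]}
    - {"gripper": 0,"delta_pos": [0,0,0],"dr": [0,0,0]}
    - {"gripper": 0,"delta_pos": [0,0,0],"dr": [0,0,0]}

```text
t: 8.68
ee_pos: [559.8, 250.9, 146.5]
orientation: [1.208, 1.21, -1.21]
ft_force: [-0.1, -0.8, -1.2]
width: 39.3
```

```bash
python3 - <<'E'
from h import *
st()
d=shot('wrist','w3.png');W=cloud(d)
C=np.array([560.5,291.5])
P=sel(W,C,112,77,86);r=np.hypot(*(P[:,:2]-C).T);print('rimtop',circ(P[r>80]),len(P))
for n in('scene','side'):
    o=ctrl.get_obs()['ee_pos'];P=sel(cloud(shot(n)),o,30,90,170);print(n,len(P))
    for z in range(95,170,6):
        Q=P[abs(P[:,2]-z)<3]
        if len(Q):print(z,len(Q),Q.min(0)[:2].round(),Q.max(0)[:2].round())
E
```

```text
t 8.68 pos [559.8 250.9 146.5] f [-0.1 -0.8 -1.2] w 39.3 q [ 0.4   0.47  1.7  -0.    0.98  0.4 ]
toolaxes(cols)
 [[-0.001  1.     0.001]
 [-0.001  0.001 -1.   ]
 [-1.    -0.001  0.001]]
rimtop [560.5 291.4  90.7] 8666
scene 122
131 7 [538. 232.] [569. 255.]
137 21 [537. 226.] [572. 261.]
143 22 [535. 227.] [568. 264.]
149 24 [537. 229.] [570. 263.]
155 23 [539. 231.] [572. 262.]
161 11 [541. 234.] [569. 253.]
167 14 [542. 229.] [570. 247.]
side 277
125 1 [564. 268.] [564. 268.]
131 23 [540. 257.] [579. 272.]
137 41 [538. 254.] [579. 274.]
143 38 [538. 254.] [579. 273.]
149 60 [540. 245.] [580. 274.]
155 49 [541. 253.] [577. 271.]
161 16 [545. 259.] [575. 270.]
167 49 [537. 255.] [584. 271.]
```

apply_moves:
  increments:
    - {"gripper": 0,"delta_pos": [3,0,0],"dr": [0,0,0]}
    - {"gripper": 0,"delta_pos": [3,0,0],"dr": [0,0,0]}
    - {"gripper": 0,"delta_pos": [3,0,0],"dr": [0,0,0]}
    - {"gripper": 0,"delta_pos": [1.5,0,0],"dr": [0,0,0]}
    - {"gripper": 0,"delta_pos": [0.7,0,0],"dr": [0,0,0]}

```text
t: 9.25
ee_pos: [558.3, 249.6, 32.2]
orientation: [1.206, 1.211, -1.215]
ft_force: [-22.0, -1.2, 47.1]
width: 39.4
```

apply_moves:
  increments:
    - {"gripper": 0,"delta_pos": [0,0,0],"dr": [0,0,0]}
    - {"gripper": 60,"delta_pos": [0,0,0],"dr": [0,0,0]}
    - {"gripper": 60,"delta_pos": [0,0,0],"dr": [0,0,0]}
    - {"gripper": 60,"delta_pos": [0,0,0],"dr": [0,0,0]}
    - {"gripper": 60,"delta_pos": [0,0,0],"dr": [0,0,0]}

```text
t: 9.67
ee_pos: [561.3, 251.5, 35.2]
orientation: [1.211, 1.208, -1.208]
ft_force: [0.4, 0.5, -0.3]
width: 52.3
```

apply_moves:
  increments:
    - {"gripper": 60,"delta_pos": [0,0,0],"dr": [0,0,0]}
    - {"gripper": 60,"delta_pos": [-3,0,0],"dr": [0,0,0]}
    - {"gripper": 60,"delta_pos": [-3.5,0,0],"dr": [0,0,0]}
    - {"gripper": 60,"delta_pos": [-4,0,0],"dr": [0,0,0]}
    - {"gripper": 60,"delta_pos": [0,0,0],"dr": [0,0,0]}

```text
t: 10.08
ee_pos: [565.1, 253.4, 147.0]
orientation: [1.218, 1.204, -1.199]
ft_force: [2.5, 0.7, 0.8]
width: 52.9
```

```bash
python3 - <<'E'
from h import *
st()
W=cloud(shot('wrist','w4.png'))
P=sel(W,(560,251),40,58,68);print('jar',np.round((P.min(0)+P.max(0))[:2]/2,1),np.round(np.ptp(P,0)),len(P),np.median(P[:,2]))
P=sel(W,(560.5,291),112,77,86);r=np.hypot(P[:,0]-560.5,P[:,1]-291);print('rimtop',circ(P[r>80]),len(P))
E
```

```text
t 10.08 pos [565.1 253.4 147. ] f [2.5 0.7 0.8] w 52.9 q [ 0.4   0.47  1.69 -0.    0.96  0.4 ]
toolaxes(cols)
 [[ 0.011  1.     0.   ]
 [ 0.005  0.    -1.   ]
 [-1.     0.011 -0.005]]
jar [555.5 241.1] [49. 56.  9.] 1233 63.42441725431837
rimtop [560.7 290.8  91. ] 9024
```

View pics/w4.png

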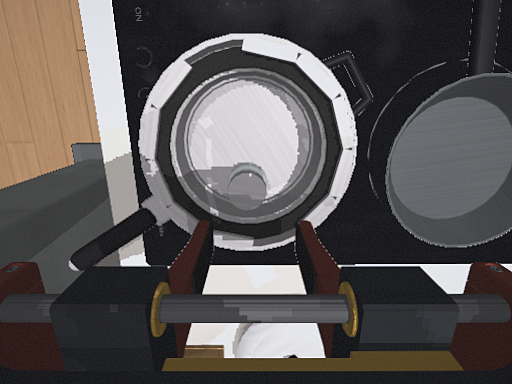

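Jar 1 stands in the well at about (247,182). The landing was too firm (47 N), so I'll lower more gently. I'll measure it and the tray jars before moving on.

```bash
python3 - <<'E'
from h import *
W=cloud(dict(np.load('last_wrist.npz')))
P=W[160:205,225:270].reshape(-1,3);P=P[(P[:,2]>50)&(P[:,2]<75)]
print(len(P),np.median(P[:,2]),P.min(0),P.max(0),circ(P))
W=cloud(shot('scene'))
for c in[(447,-120),(457,-185),(472,-252)]:
        P=sel(W,c,34,52,75);print('jar',np.round((P.min(0)+P.max(0))[:2]/2,1))
E
```

```text
1153 63.41852570508564 [539.33368693 235.2325921   50.19556485] [578.23954742 269.09813082  65.92578621] [558.9 252.2  13.8]
jar [ 444.9 -121.6]
jar [ 456.1 -185.8]
jar [ 473.3 -252.8]
```

apply_moves:
  increments:
    - {"gripper": 70,"delta_pos": [0,0,0],"dr": [0,-0.005,-0.011]}
    - {"gripper": 70,"delta_pos": [0,-1.0,3.0],"dr": [0,0,0]}
    - {"gripper": 70,"delta_pos": [0,-1.0,3.0],"dr": [0,0,0]}
    - {"gripper": 70,"delta_pos": [0,-1.0,3.0],"dr": [0,0,0]}
    - {"gripper": 70,"delta_pos": [0,-1.0,3.0],"dr": [0,0,0]}

```text
t: 10.6
ee_pos: [518.7, 130.1, 138.4]
orientation: [1.197, 1.216, -1.222]
ft_force: [1.4, -0.3, -0.5]
width: 61.4
```

apply_moves:
  increments:
    - {"gripper": 70,"delta_pos": [0,-1.0,3.1],"dr": [0,0,0]}
    - {"gripper": 70,"delta_pos": [0,-1.0,3.1],"dr": [0,0,0]}
    - {"gripper": 70,"delta_pos": [0,-1.0,3.1],"dr": [0,0,0]}
    - {"gripper": 70,"delta_pos": [0,-1.0,3.1],"dr": [0,0,0]}
    - {"gripper": 70,"delta_pos": [0,-1.0,3.1],"dr": [0,0,0]}

```text
t: 11.02
ee_pos: [468.7, -24.8, 140.1]
orientation: [1.198, 1.217, -1.222]
ft_force: [0.2, -0.3, 0.0]
width: 61.8
```

apply_moves:
  increments:
    - {"gripper": 70,"delta_pos": [0,-1.0,3.3],"dr": [0,0,0]}
    - {"gripper": 70,"delta_pos": [0,-1.0,3.3],"dr": [0,0,0]}
    - {"gripper": 70,"delta_pos": [0,-0.9,3.3],"dr": [0,0,0]}
    - {"gripper": 70,"delta_pos": [0,0,0],"dr": [0,0,0]}
    - {"gripper": 70,"delta_pos": [0,0,0],"dr": [0,0,0]}

```text
t: 11.43
ee_pos: [440.3, -123.6, 141.2]
orientation: [1.202, 1.215, -1.224]
ft_force: [0.2, -0.4, -0.5]
width: 61.7
```

```bash
python3 - <<'E'
from h import *
st()
E
```

```text
t 11.43 pos [ 440.3 -123.6  141.2] f [ 0.2 -0.4 -0.5] w 61.7 q [-0.29  0.27  2.03 -0.01  0.85 -0.28]
toolaxes(cols)
 [[-0.014  1.    -0.004]
 [-0.004 -0.004 -1.   ]
 [-1.    -0.014  0.004]]
```

apply_moves:
  increments:
    - {"gripper": 70,"delta_pos": [0,0.3,-0.15],"dr": [0,0.004,0.013]}
    - {"gripper": 70,"delta_pos": [0,0,0],"dr": [0,0,0]}
    - {"gripper": 70,"delta_pos": [0,0,0],"dr": [0,0,0]}
    - {"gripper": 70,"delta_pos": [0,0,0],"dr": [0,0,0]}
    - {"gripper": 70,"delta_pos": [0,0,0],"dr": [0,0,0]}

```text
t: 11.85
ee_pos: [444.8, -120.3, 142.4]
orientation: [1.208, 1.208, -1.207]
ft_force: [0.2, 0.3, 0.5]
width: 61.7
```

```bash
python3 - <<'E'
from h import *
st()
W=cloud(shot('wrist'))
for c in[(447,-120),(457,-185)]:
        P=sel(W,c,32,52,75);print('jar',np.round((P.min(0)+P.max(0))[:2]/2,1),len(P))
st()
E
```

```text
t 11.85 pos [ 444.8 -120.3  142.4] f [0.2 0.3 0.5] w 61.7 q [-0.29  0.27  2.03 -0.    0.84 -0.29]
toolaxes(cols)
 [[ 0.002  1.     0.002]
 [-0.001  0.002 -1.   ]
 [-1.     0.002  0.001]]
jar [ 445.6 -122.6] 1139
jar [ 456.2 -186.9] 947
t 11.9 pos [ 444.8 -120.4  142.4] f [0.4 0.3 0.4] w 61.5 q [-0.29  0.27  2.03 -0.    0.84 -0.29]
toolaxes(cols)
 [[ 0.002  1.     0.001]
 [-0.001  0.001 -1.   ]
 [-1.     0.002  0.001]]
```

apply_moves:
  increments:
    - {"gripper": 70,"delta_pos": [3,0.05,0.12],"dr": [0,0,0]}
    - {"gripper": 70,"delta_pos": [3.3,0,0],"dr": [0,0,0]}
    - {"gripper": 70,"delta_pos": [3.3,0,0],"dr": [0,0,0]}
    - {"gripper": 70,"delta_pos": [2,0,0],"dr": [0,0,0]}
    - {"gripper": 70,"delta_pos": [0,0,0],"dr": [0,0,0]}

```text
t: 12.32
ee_pos: [442.8, -121.3, 23.2]
orientation: [1.207, 1.213, -1.212]
ft_force: [-0.5, -0.2, -0.8]
width: 61.4
```

apply_moves:
  increments:
    - {"gripper": 0,"delta_pos": [0,0,0],"dr": [0,0,0]}
    - {"gripper": 0,"delta_pos": [-0.08,0,0],"dr": [0,0,0]}
    - {"gripper": 0,"delta_pos": [-0.08,0,0],"dr": [0,0,0]}
    - {"gripper": 0,"delta_pos": [-0.08,0,0],"dr": [0,0,0]}
    - {"gripper": 0,"delta_pos": [0,0,0],"dr": [0,0,0]}

```text
t: 12.73
ee_pos: [446.3, -122.6, 30.1]
orientation: [1.21, 1.205, -1.207]
ft_force: [0.6, 0.4, 1.0]
width: 38.6
```

apply_moves:
  increments:
    - {"gripper": 0,"delta_pos": [0,0,0],"dr": [0,0,0]}
    - {"gripper": 0,"delta_pos": [0,0,0],"dr": [0,0,0]}
    - {"gripper": 0,"delta_pos": [0,0,0],"dr": [0,0,0]}
    - {"gripper": 0,"delta_pos": [0,0,0],"dr": [0,0,0]}
    - {"gripper": 0,"delta_pos": [0,0,0],"dr": [0,0,0]}

```text
t: 13.15
ee_pos: [446.3, -122.7, 30.0]
orientation: [1.21, 1.205, -1.207]
ft_force: [-0.6, -0.1, 9.1]
width: 38.6
```

apply_moves:
  increments:
    - {"gripper": 0,"delta_pos": [-1,0,0],"dr": [0,0,0]}
    - {"gripper": 0,"delta_pos": [-3,0,0],"dr": [0,0,0]}
    - {"gripper": 0,"delta_pos": [-3,0,0],"dr": [0,0,0]}
    - {"gripper": 0,"delta_pos": [-3,0,0],"dr": [0,0,0]}
    - {"gripper": 0,"delta_pos": [-2,0,0],"dr": [0,0,0]}

```text
t: 13.57
ee_pos: [445.8, -122.5, 152.0]
orientation: [1.21, 1.204, -1.207]
ft_force: [1.3, 0.2, -1.4]
width: 38.4
```

apply_moves:
  increments:
    - {"gripper": 0,"delta_pos": [0,0.82,-3.23],"dr": [0,0,0]}
    - {"gripper": 0,"delta_pos": [0,0.82,-3.23],"dr": [0,0,0]}
    - {"gripper": 0,"delta_pos": [0,0.82,-3.23],"dr": [0,0,0]}
    - {"gripper": 0,"delta_pos": [0,0.82,-3.23],"dr": [0,0,0]}
    - {"gripper": 0,"delta_pos": [0,0.82,-3.23],"dr": [0,0,0]}

```text
t: 13.98
ee_pos: [486.2, 40.7, 149.7]
orientation: [1.21, 1.206, -1.208]
ft_force: [-0.1, -0.2, -0.6]
width: 38.9
```

apply_moves:
  increments:
    - {"gripper": 0,"delta_pos": [0,0.82,-3.23],"dr": [0,0,0]}
    - {"gripper": 0,"delta_pos": [0,0.82,-3.23],"dr": [0,0,0]}
    - {"gripper": 0,"delta_pos": [0,0.82,-3.23],"dr": [0,0,0]}
    - {"gripper": 0,"delta_pos": [0,0.82,-3.23],"dr": [0,0,0]}
    - {"gripper": 0,"delta_pos": [0,0.82,-3.23],"dr": [0,0,0]}

```text
t: 14.4
ee_pos: [527.0, 202.4, 149.4]
orientation: [1.209, 1.207, -1.208]
ft_force: [0.7, -0.1, 0.1]
width: 38.3
```

apply_moves:
  increments:
    - {"gripper": 0,"delta_pos": [0,0.82,-3.23],"dr": [0,0,0]}
    - {"gripper": 0,"delta_pos": [0,0.82,-3.23],"dr": [0,0,0]}
    - {"gripper": 0,"delta_pos": [0,0.82,-3.23],"dr": [0,0,0]}
    - {"gripper": 0,"delta_pos": [0,0.82,-3.23],"dr": [0,0,0]}
    - {"gripper": 0,"delta_pos": [0,0,0],"dr": [0,0,0]}

```text
t: 14.82
ee_pos: [561.2, 335.3, 149.7]
orientation: [1.211, 1.209, -1.202]
ft_force: [0.5, -0.5, -1.4]
width: 38.7
```

apply_moves:
  increments:
    - {"gripper": 0,"delta_pos": [0,0,0],"dr": [0,0,0]}
    - {"gripper": 0,"delta_pos": [0,0,0],"dr": [0,0,0]}
    - {"gripper": 0,"delta_pos": [0,0,0],"dr": [0,0,0]}
    - {"gripper": 0,"delta_pos": [0,0,0],"dr": [0,0,0]}
    - {"gripper": 0,"delta_pos": [0,0,0],"dr": [0,0,0]}

```text
t: 15.23
ee_pos: [559.9, 328.8, 148.8]
orientation: [1.21, 1.206, -1.209]
ft_force: [-0.5, -0.5, -0.9]
width: 38.8
```

apply_moves:
  increments:
    - {"gripper": 0,"delta_pos": [3,0,-0.2],"dr": [0,0,0]}
    - {"gripper": 0,"delta_pos": [3,0,0],"dr": [0,0,0]}
    - {"gripper": 0,"delta_pos": [2,0,0],"dr": [0,0,0]}
    - {"gripper": 0,"delta_pos": [1,0,0],"dr": [0,0,0]}
    - {"gripper": 0,"delta_pos": [0.5,0,0],"dr": [0,0,0]}

```text
t: 15.65
ee_pos: [559.3, 330.8, 52.0]
orientation: [1.208, 1.207, -1.211]
ft_force: [0.4, -0.3, -0.8]
width: 39.0
```

apply_moves:
  increments:
    - {"gripper": 0,"delta_pos": [0.3,0,0],"dr": [0,0,0]}
    - {"gripper": 0,"delta_pos": [0.3,0,0],"dr": [0,0,0]}
    - {"gripper": 0,"delta_pos": [0.2,0,0],"dr": [0,0,0]}
    - {"gripper": 0,"delta_pos": [0.2,0,0],"dr": [0,0,0]}
    - {"gripper": 0,"delta_pos": [0.2,0,0],"dr": [0,0,0]}

```text
t: 16.07
ee_pos: [560.7, 332.1, 42.4]
orientation: [1.211, 1.207, -1.207]
ft_force: [-0.3, 0.1, -1.6]
width: 38.6
```

apply_moves:
  increments:
    - {"gripper": 0,"delta_pos": [0.15,0,0],"dr": [0,0,0]}
    - {"gripper": 0,"delta_pos": [0.1,0,0],"dr": [0,0,0]}
    - {"gripper": 0,"delta_pos": [0,0,0],"dr": [0,0,0]}
    - {"gripper": 60,"delta_pos": [0,0,0],"dr": [0,0,0]}
    - {"gripper": 60,"delta_pos": [0,0,0],"dr": [0,0,0]}

```text
t: 16.48
ee_pos: [560.3, 331.9, 39.3]
orientation: [1.21, 1.207, -1.208]
ft_force: [-0.2, -0.0, -0.5]
width: 48.7
```

apply_moves:
  increments:
    - {"gripper": 60,"delta_pos": [0,0,0],"dr": [0,0,0]}
    - {"gripper": 60,"delta_pos": [0,0,0],"dr": [0,0,0]}
    - {"gripper": 60,"delta_pos": [-1.5,0,0],"dr": [0,0,0]}
    - {"gripper": 60,"delta_pos": [-3,0,0],"dr": [0,0,0]}
    - {"gripper": 60,"delta_pos": [-3,0,0],"dr": [0,0,0]}

```text
t: 16.9
ee_pos: [559.2, 331.4, 114.8]
orientation: [1.207, 1.208, -1.21]
ft_force: [1.1, 0.6, 0.2]
width: 52.5
```

apply_moves:
  increments:
    - {"gripper": 70,"delta_pos": [-2.5,-0.97,3.24],"dr": [0,0,0]}
    - {"gripper": 70,"delta_pos": [0,-0.97,3.24],"dr": [0,0,0]}
    - {"gripper": 70,"delta_pos": [0,-0.97,3.24],"dr": [0,0,0]}
    - {"gripper": 70,"delta_pos": [0,-0.97,3.24],"dr": [0,0,0]}
    - {"gripper": 70,"delta_pos": [0,-0.65,3.24],"dr": [0,0,0]}

```text
t: 17.32
ee_pos: [514.0, 169.1, 140.4]
orientation: [1.21, 1.207, -1.207]
ft_force: [0.3, -0.1, 0.2]
width: 61.7
```

apply_moves:
  increments:
    - {"gripper": 70,"delta_pos": [0,-0.65,3.24],"dr": [0,0,0]}
    - {"gripper": 70,"delta_pos": [0,-0.65,3.24],"dr": [0,0,0]}
    - {"gripper": 70,"delta_pos": [0,-0.65,3.24],"dr": [0,0,0]}
    - {"gripper": 70,"delta_pos": [0,-0.65,3.24],"dr": [0,0,0]}
    - {"gripper": 70,"delta_pos": [0,-0.65,3.24],"dr": [0,0,0]}

```text
t: 17.73
ee_pos: [482.1, 6.8, 140.3]
orientation: [1.21, 1.206, -1.207]
ft_force: [1.1, 0.2, -0.4]
width: 61.5
```

apply_moves:
  increments:
    - {"gripper": 70,"delta_pos": [0,-0.65,3.24],"dr": [0,0,0]}
    - {"gripper": 70,"delta_pos": [0,-0.65,3.24],"dr": [0,0,0]}
    - {"gripper": 70,"delta_pos": [0,-0.65,3.24],"dr": [0,0,0]}
    - {"gripper": 70,"delta_pos": [0,-0.65,3.24],"dr": [0,0,0]}
    - {"gripper": 70,"delta_pos": [0,-0.65,3.24],"dr": [0,0,0]}

```text
t: 18.15
ee_pos: [449.6, -155.4, 140.4]
orientation: [1.21, 1.205, -1.207]
ft_force: [-0.4, 0.1, 0.3]
width: 61.5
```

apply_moves:
  increments:
    - {"gripper": 70,"delta_pos": [0,0,3.24],"dr": [0,0,0]}
    - {"gripper": 70,"delta_pos": [0,0,0],"dr": [0,0,0]}
    - {"gripper": 70,"delta_pos": [0,0,0],"dr": [0,0,0]}
    - {"gripper": 70,"delta_pos": [0,0,0],"dr": [0,0,0]}
    - {"gripper": 70,"delta_pos": [0,0,0],"dr": [0,0,0]}

```text
t: 18.57
ee_pos: [449.7, -185.2, 139.5]
orientation: [1.209, 1.207, -1.207]
ft_force: [-0.4, -0.2, 0.3]
width: 61.2
```

```bash
python3 - <<'E'
from h import *
st()
W=cloud(shot('wrist'))
for c in[(457,-185),(472,-252)]:
        P=sel(W,c,32,52,75);print('jar',np.round((P.min(0)+P.max(0))[:2]/2,1),len(P))
W=cloud(shot('side'))
for c in[(560,251),(560,331)]:
        P=sel(W,c,28,58,75);print('panjar',np.round((P.min(0)+P.max(0))[:2]/2,1),np.ptp(P,0).round(),len(P),np.median(P[:,2]))
E
```

```text
t 18.57 pos [ 449.7 -185.2  139.5] f [-0.4 -0.2  0.3] w 61.2 q [-0.42  0.31  1.98  0.    0.85 -0.42]
toolaxes(cols)
 [[ 0.002  1.     0.001]
 [-0.001  0.001 -1.   ]
 [-1.     0.002  0.001]]
jar [ 456.6 -186.8] 1158
jar [ 471.8 -253.9] 966
panjar [561.1 247. ] [37. 48.  8.] 187 62.473780212732514
panjar [560.7 334.6] [39. 40.  9.] 241 63.32924157351348
```

apply_moves:
  increments:
    - {"gripper": 70,"delta_pos": [3,0.67,0.08],"dr": [0,0,0]}
    - {"gripper": 70,"delta_pos": [3.3,0,0],"dr": [0,0,0]}
    - {"gripper": 70,"delta_pos": [3,0,0],"dr": [0,0,0]}
    - {"gripper": 70,"delta_pos": [2,0,0],"dr": [0,0,0]}
    - {"gripper": 70,"delta_pos": [0,0,0],"dr": [0,0,0]}

```text
t: 19.08
ee_pos: [454.2, -185.0, 22.9]
orientation: [1.207, 1.214, -1.21]
ft_force: [-0.7, 0.5, 0.5]
width: 61.6
```

apply_moves:
  increments:
    - {"gripper": 0,"delta_pos": [0,0,0],"dr": [0,0,0]}
    - {"gripper": 0,"delta_pos": [-0.08,0,0],"dr": [0,0,0]}
    - {"gripper": 0,"delta_pos": [-0.08,0,0],"dr": [0,0,0]}
    - {"gripper": 0,"delta_pos": [-0.08,0,0],"dr": [0,0,0]}
    - {"gripper": 0,"delta_pos": [0,0,0],"dr": [0,0,0]}

```text
t: 19.5
ee_pos: [457.6, -187.4, 29.9]
orientation: [1.21, 1.205, -1.207]
ft_force: [0.9, 1.3, 0.9]
width: 39.1
```

apply_moves:
  increments:
    - {"gripper": 0,"delta_pos": [0,0,0],"dr": [0,0,0]}
    - {"gripper": 0,"delta_pos": [0,0,0],"dr": [0,0,0]}
    - {"gripper": 0,"delta_pos": [0,0,0],"dr": [0,0,0]}
    - {"gripper": 0,"delta_pos": [0,0,0],"dr": [0,0,0]}
    - {"gripper": 0,"delta_pos": [0,0,0],"dr": [0,0,0]}

```text
t: 19.92
ee_pos: [457.5, -187.5, 29.8]
orientation: [1.21, 1.205, -1.207]
ft_force: [-1.7, 0.0, 9.3]
width: 38.5
```

apply_moves:
  increments:
    - {"gripper": 0,"delta_pos": [-1,0,0],"dr": [0,0,0]}
    - {"gripper": 0,"delta_pos": [-3,0,0],"dr": [0,0,0]}
    - {"gripper": 0,"delta_pos": [-3,0,0],"dr": [0,0,0]}
    - {"gripper": 0,"delta_pos": [-3,0,0],"dr": [0,0,0]}
    - {"gripper": 0,"delta_pos": [-2,0,0],"dr": [0,0,0]}

```text
t: 20.33
ee_pos: [457.1, -187.3, 151.8]
orientation: [1.21, 1.204, -1.207]
ft_force: [-0.2, -0.2, -0.8]
width: 38.8
```

apply_moves:
  increments:
    - {"gripper": 0,"delta_pos": [0,0,0],"dr": [-0.1047,0,0]}
    - {"gripper": 0,"delta_pos": [0,0,0],"dr": [-0.1047,0,0]}
    - {"gripper": 0,"delta_pos": [0,0,0],"dr": [-0.1047,0,0]}
    - {"gripper": 0,"delta_pos": [0,0,0],"dr": [-0.1047,0,0]}
    - {"gripper": 0,"delta_pos": [0,0,0],"dr": [-0.1047,0,0]}

```text
t: 20.75
ee_pos: [456.2, -186.9, 149.3]
orientation: [0.811, 1.411, -0.811]
ft_force: [-0.6, 0.7, -1.2]
width: 38.8
```

apply_moves:
  increments:
    - {"gripper": 0,"delta_pos": [0,0,0],"dr": [-0.1047,0,0]}
    - {"gripper": 0,"delta_pos": [0,0,0],"dr": [-0.1047,0,0]}
    - {"gripper": 0,"delta_pos": [0,0,0],"dr": [-0.1047,0,0]}
    - {"gripper": 0,"delta_pos": [0,0,0],"dr": [-0.1047,0,0]}
    - {"gripper": 0,"delta_pos": [0,0,0],"dr": [-0.1047,0,0]}

```text
t: 21.17
ee_pos: [456.2, -186.9, 149.2]
orientation: [0.406, 1.53, -0.407]
ft_force: [-0.5, 0.4, -1.5]
width: 38.9
```

apply_moves:
  increments:
    - {"gripper": 0,"delta_pos": [0,0,0],"dr": [-0.1047,0,0]}
    - {"gripper": 0,"delta_pos": [0,0,0],"dr": [-0.1047,0,0]}
    - {"gripper": 0,"delta_pos": [0,0,0],"dr": [-0.1047,0,0]}
    - {"gripper": 0,"delta_pos": [0,0,0],"dr": [-0.1047,0,0]}
    - {"gripper": 0,"delta_pos": [0,0,0],"dr": [-0.1047,0,0]}

```text
t: 21.58
ee_pos: [456.2, -186.9, 149.2]
orientation: [-0.005, 1.569, 0.003]
ft_force: [0.6, 0.1, -0.3]
width: 38.9
```

apply_moves:
  increments:
    - {"gripper": 0,"delta_pos": [0,3.4,0.457],"dr": [0,0,0]}
    - {"gripper": 0,"delta_pos": [0,3.4,0.457],"dr": [0,0,0]}
    - {"gripper": 0,"delta_pos": [0,3.4,0.457],"dr": [0,0,0]}
    - {"gripper": 0,"delta_pos": [0,3.4,0.457],"dr": [0,0,0]}
    - {"gripper": 0,"delta_pos": [0,3.4,0.457],"dr": [0,0,0]}

```text
t: 22.0
ee_pos: [479.1, -15.6, 149.1]
orientation: [-0.0, 1.568, -0.002]
ft_force: [1.3, -0.0, -2.1]
width: 39.2
```

apply_moves:
  increments:
    - {"gripper": 0,"delta_pos": [0,3.4,0.457],"dr": [0,0,0]}
    - {"gripper": 0,"delta_pos": [0,3.4,0.457],"dr": [0,0,0]}
    - {"gripper": 0,"delta_pos": [0,3.4,0.457],"dr": [0,0,0]}
    - {"gripper": 0,"delta_pos": [0,3.4,0.457],"dr": [0,0,0]}
    - {"gripper": 0,"delta_pos": [0,3.4,0.457],"dr": [0,0,0]}

```text
t: 22.42
ee_pos: [502.0, 154.7, 149.1]
orientation: [-0.001, 1.568, -0.001]
ft_force: [0.7, -0.1, -1.5]
width: 38.8
```

apply_moves:
  increments:
    - {"gripper": 0,"delta_pos": [0,3.4,0.457],"dr": [0,0,0]}
    - {"gripper": 0,"delta_pos": [0,3.4,0.457],"dr": [0,0,0]}
    - {"gripper": 0,"delta_pos": [0,3.4,0.457],"dr": [0,0,0]}
    - {"gripper": 0,"delta_pos": [0,3.4,0.457],"dr": [0,0,0]}
    - {"gripper": 0,"delta_pos": [0,0,0],"dr": [0,0,0]}

```text
t: 22.83
ee_pos: [521.5, 294.4, 149.3]
orientation: [-0.001, 1.566, 0.004]
ft_force: [0.1, 0.1, 0.5]
width: 38.7
```

apply_moves:
  increments:
    - {"gripper": 0,"delta_pos": [0,0,0],"dr": [0,0,0]}
    - {"gripper": 0,"delta_pos": [0,0,0],"dr": [0,0,0]}
    - {"gripper": 0,"delta_pos": [0,0,0],"dr": [0,0,0]}
    - {"gripper": 0,"delta_pos": [0,0,0],"dr": [0,0,0]}
    - {"gripper": 0,"delta_pos": [0,0,0],"dr": [0,0,0]}

```text
t: 23.25
ee_pos: [520.5, 287.9, 148.4]
orientation: [0.0, 1.569, -0.002]
ft_force: [1.0, 0.8, -1.1]
width: 39.1
```

```bash
python3 - <<'E'
from h import *
st()
W=cloud(shot('wrist','w5.png'))
C=np.array([560.5,291.]);P=sel(W,C,112,77,86);r=np.hypot(*(P[:,:2]-C).T);print('rimtop',circ(P[r>80]),len(P))
for c in[(560,251),(560,331)]:
        P=sel(W,c,28,58,75);print('panjar',np.round((P.min(0)+P.max(0))[:2]/2,1),np.ptp(P,0).round(),len(P),np.median(P[:,2]))
E
```

```text
t 23.25 pos [520.5 287.9 148.4] f [ 1.   0.8 -1.1] w 39.1 q [ 0.49  0.44  1.74 -0.    0.96 -1.08]
toolaxes(cols)
 [[ 0.002  0.002  1.   ]
 [-0.001  1.    -0.002]
 [-1.    -0.001  0.002]]
rimtop [560.9 290.   92.1] 5108
panjar [554.9 242.2] [32. 27.  7.] 438 63.479408390377785
panjar [556.7 332.5] [36. 35.  7.] 661 63.52645062829144
```

apply_moves:
  increments:
    - {"gripper": 0,"delta_pos": [3,0.3,0],"dr": [0,0,0]}
    - {"gripper": 0,"delta_pos": [3,0,0],"dr": [0,0,0]}
    - {"gripper": 0,"delta_pos": [2,0,0],"dr": [0,0,0]}
    - {"gripper": 0,"delta_pos": [1,0,0],"dr": [0,0,0]}
    - {"gripper": 0,"delta_pos": [0.5,0,0],"dr": [0,0,0]}

```text
t: 23.72
ee_pos: [519.9, 291.0, 51.7]
orientation: [-0.001, 1.571, -0.002]
ft_force: [0.7, -0.0, -0.3]
width: 38.6
```

apply_moves:
  increments:
    - {"gripper": 0,"delta_pos": [0.3,0,0],"dr": [0,0,0]}
    - {"gripper": 0,"delta_pos": [0.3,0,0],"dr": [0,0,0]}
    - {"gripper": 0,"delta_pos": [0.3,0,0],"dr": [0,0,0]}
    - {"gripper": 0,"delta_pos": [0.2,0,0],"dr": [0,0,0]}
    - {"gripper": 0,"delta_pos": [0.2,0,0],"dr": [0,0,0]}

```text
t: 24.13
ee_pos: [521.2, 292.2, 40.8]
orientation: [-0.0, 1.568, -0.001]
ft_force: [0.5, 0.3, -1.5]
width: 39.0
```

apply_moves:
  increments:
    - {"gripper": 0,"delta_pos": [0.1,0,0],"dr": [0,0,0]}
    - {"gripper": 0,"delta_pos": [0,0,0],"dr": [0,0,0]}
    - {"gripper": 0,"delta_pos": [0,0,0],"dr": [0,0,0]}
    - {"gripper": 56,"delta_pos": [0,0,0],"dr": [0,0,0]}
    - {"gripper": 56,"delta_pos": [0,0,0],"dr": [0,0,0]}

```text
t: 24.55
ee_pos: [520.9, 292.0, 39.4]
orientation: [-0.0, 1.568, -0.001]
ft_force: [-0.6, -0.1, -0.3]
width: 47.4
```

apply_moves:
  increments:
    - {"gripper": 56,"delta_pos": [0,0,0],"dr": [0,0,0]}
    - {"gripper": 56,"delta_pos": [0,0,0],"dr": [0,0,0]}
    - {"gripper": 56,"delta_pos": [-1.5,0,0],"dr": [0,0,0]}
    - {"gripper": 56,"delta_pos": [-3,0,0],"dr": [0,0,0]}
    - {"gripper": 56,"delta_pos": [-3,0,0],"dr": [0,0,0]}

```text
t: 24.97
ee_pos: [519.6, 291.4, 114.0]
orientation: [-0.002, 1.571, -0.002]
ft_force: [0.4, -0.0, 0.0]
width: 48.9
```

apply_moves:
  increments:
    - {"gripper": 70,"delta_pos": [-2.5,-3.5,-0.3],"dr": [0,0,0]}
    - {"gripper": 70,"delta_pos": [0,-3.5,-0.3],"dr": [0,0,0]}
    - {"gripper": 70,"delta_pos": [0,-3.5,-0.3],"dr": [0,0,0]}
    - {"gripper": 70,"delta_pos": [0,-3.5,-0.3],"dr": [0,0,0]}
    - {"gripper": 70,"delta_pos": [0,-3.5,-0.3],"dr": [0,0,0]}

```text
t: 25.38
ee_pos: [505.3, 116.9, 139.0]
orientation: [-0.001, 1.568, -0.0]
ft_force: [1.0, 0.6, 0.8]
width: 61.2
```

apply_moves:
  increments:
    - {"gripper": 70,"delta_pos": [0,-3.5,-0.3],"dr": [0,0,0]}
    - {"gripper": 70,"delta_pos": [0,-3.5,-0.3],"dr": [0,0,0]}
    - {"gripper": 70,"delta_pos": [0,-3.5,-0.3],"dr": [0,0,0]}
    - {"gripper": 70,"delta_pos": [0,-3.5,-0.3],"dr": [0,0,0]}
    - {"gripper": 70,"delta_pos": [0,-3.5,-0.3],"dr": [0,0,0]}

```text
t: 25.8
ee_pos: [490.2, -58.4, 138.9]
orientation: [-0.001, 1.568, -0.001]
ft_force: [0.2, 0.9, 0.4]
width: 62.2
```

apply_moves:
  increments:
    - {"gripper": 70,"delta_pos": [0,-3.5,-0.3],"dr": [0,0,0]}
    - {"gripper": 70,"delta_pos": [0,-3.5,-0.3],"dr": [0,0,0]}
    - {"gripper": 70,"delta_pos": [0,-3.5,-0.3],"dr": [0,0,0]}
    - {"gripper": 70,"delta_pos": [0,-3.5,-0.3],"dr": [0,0,0]}
    - {"gripper": 70,"delta_pos": [0,-3.5,-0.3],"dr": [0,0,0]}

```text
t: 26.22
ee_pos: [475.1, -233.6, 139.1]
orientation: [-0.001, 1.568, -0.001]
ft_force: [1.1, -0.4, 0.0]
width: 61.1
```

apply_moves:
  increments:
    - {"gripper": 70,"delta_pos": [0,-1.9,-0.3],"dr": [0.1047,0,0]}
    - {"gripper": 70,"delta_pos": [0,0,0],"dr": [0.1047,0,0]}
    - {"gripper": 70,"delta_pos": [0,0,0],"dr": [0.1047,0,0]}
    - {"gripper": 70,"delta_pos": [0,0,0],"dr": [0.1047,0,0]}
    - {"gripper": 70,"delta_pos": [0,0,0],"dr": [0.1047,0,0]}

```text
t: 26.63
ee_pos: [472.4, -251.1, 138.9]
orientation: [0.415, 1.528, -0.415]
ft_force: [-0.3, -0.1, -0.1]
width: 61.6
```

apply_moves:
  increments:
    - {"gripper": 70,"delta_pos": [0,0,0],"dr": [0.1047,0,0]}
    - {"gripper": 70,"delta_pos": [0,0,0],"dr": [0.1047,0,0]}
    - {"gripper": 70,"delta_pos": [0,0,0],"dr": [0.1047,0,0]}
    - {"gripper": 70,"delta_pos": [0,0,0],"dr": [0.1047,0,0]}
    - {"gripper": 70,"delta_pos": [0,0,0],"dr": [0.1047,0,0]}

```text
t: 27.05
ee_pos: [472.5, -250.8, 138.9]
orientation: [0.819, 1.408, -0.819]
ft_force: [-0.6, 0.3, -0.3]
width: 61.7
```

apply_moves:
  increments:
    - {"gripper": 70,"delta_pos": [0,0,0],"dr": [0.1047,0,0]}
    - {"gripper": 70,"delta_pos": [0,0,0],"dr": [0.1047,0,0]}
    - {"gripper": 70,"delta_pos": [0,0,0],"dr": [0.1047,0,0]}
    - {"gripper": 70,"delta_pos": [0,0,0],"dr": [0.1047,0,0]}
    - {"gripper": 70,"delta_pos": [0,0,0],"dr": [0.1047,0,0]}

```text
t: 27.47
ee_pos: [472.5, -250.8, 138.9]
orientation: [1.213, 1.204, -1.212]
ft_force: [-0.3, -0.4, 0.2]
width: 61.9
```

apply_moves:
  increments:
    - {"gripper": 70,"delta_pos": [0,0,0],"dr": [0,0,0]}
    - {"gripper": 70,"delta_pos": [0,0,0],"dr": [0,0,0]}
    - {"gripper": 70,"delta_pos": [0,0,0],"dr": [0,0,0]}
    - {"gripper": 70,"delta_pos": [0,0,0],"dr": [0,0,0]}
    - {"gripper": 70,"delta_pos": [0,0,0],"dr": [0,0,0]}

```text
t: 27.88
ee_pos: [472.5, -250.8, 138.9]
orientation: [1.208, 1.208, -1.207]
ft_force: [-0.5, 0.2, 0.8]
width: 61.5
```

```bash
python3 - <<'E'
from h import *
st()
W=cloud(shot('wrist'))
for c in[(457,-185),(472,-252)]:
        P=sel(W,c,32,52,75)
        if len(P):print('jar',np.round((P.min(0)+P.max(0))[:2]/2,1),np.ptp(P,0),len(P))
W=cloud(shot('side'))
for c in[(560,251),(560,331),(520,291)]:
        P=sel(W,c,26,58,75);print('panjar',np.round((P.min(0)+P.max(0))[:2]/2,1),np.ptp(P,0).round(),len(P),np.median(P[:,2]))
P=sel(W,(635,-15),60,55,80);c=P[:,:2].mean(0);v=np.linalg.svd(P[:,:2]-c)[2][0]
print('grip',c,np.degrees(np.arctan2(v[1],v[0]))%180,len(P))
E
```

```text
t 27.88 pos [ 472.5 -250.8  138.9] f [-0.5  0.2  0.8] w 61.5 q [-0.51  0.38  1.88  0.    0.89 -0.51]
toolaxes(cols)
 [[ 0.002  1.     0.001]
 [-0.001  0.001 -1.   ]
 [-1.     0.002  0.001]]
jar [ 472.4 -254.2] [38.68543335 39.01868882  5.57368601] 1167
panjar [561.1 252.2] [37. 39.  7.] 181 62.59380687940363
panjar [560.7 334.3] [39. 39.  9.] 243 63.258572585940435
panjar [521.9 292.2] [38. 41. 10.] 220 63.8277302800063
grip [630.03981015  19.40837498] 130.24123070663035 117
```

apply_moves:
  increments:
    - {"gripper": 70,"delta_pos": [3,0,0.22],"dr": [0,0,0]}
    - {"gripper": 70,"delta_pos": [3.3,0,0],"dr": [0,0,0]}
    - {"gripper": 70,"delta_pos": [3,0,0],"dr": [0,0,0]}
    - {"gripper": 70,"delta_pos": [2,0,0],"dr": [0,0,0]}
    - {"gripper": 70,"delta_pos": [0,0,0],"dr": [0,0,0]}

```text
t: 28.4
ee_pos: [470.1, -251.7, 22.2]
orientation: [1.209, 1.214, -1.211]
ft_force: [-1.4, 0.4, -0.3]
width: 61.2
```

apply_moves:
  increments:
    - {"gripper": 0,"delta_pos": [0,0,0],"dr": [0,0,0]}
    - {"gripper": 0,"delta_pos": [-0.08,0,0],"dr": [0,0,0]}
    - {"gripper": 0,"delta_pos": [-0.08,0,0],"dr": [0,0,0]}
    - {"gripper": 0,"delta_pos": [-0.08,0,0],"dr": [0,0,0]}
    - {"gripper": 0,"delta_pos": [0,0,0],"dr": [0,0,0]}

```text
t: 28.82
ee_pos: [473.6, -253.6, 29.6]
orientation: [1.209, 1.204, -1.207]
ft_force: [0.5, -0.2, 1.2]
width: 38.9
```

apply_moves:
  increments:
    - {"gripper": 0,"delta_pos": [0,0,0],"dr": [0,0,0]}
    - {"gripper": 0,"delta_pos": [0,0,0],"dr": [0,0,0]}
    - {"gripper": 0,"delta_pos": [0,0,0],"dr": [0,0,0]}
    - {"gripper": 0,"delta_pos": [0,0,0],"dr": [0,0,0]}
    - {"gripper": 0,"delta_pos": [0,0,0],"dr": [0,0,0]}

```text
t: 29.23
ee_pos: [473.6, -253.7, 29.5]
orientation: [1.209, 1.205, -1.207]
ft_force: [-1.5, 0.6, 7.0]
width: 38.9
```

apply_moves:
  increments:
    - {"gripper": 0,"delta_pos": [-1,0,0],"dr": [0,0,0]}
    - {"gripper": 0,"delta_pos": [-3,0,0],"dr": [0,0,0]}
    - {"gripper": 0,"delta_pos": [-3,0,0],"dr": [0,0,0]}
    - {"gripper": 0,"delta_pos": [-3,0,0],"dr": [0,0,0]}
    - {"gripper": 0,"delta_pos": [-2,0,0],"dr": [0,0,0]}

```text
t: 29.65
ee_pos: [473.2, -253.4, 151.5]
orientation: [1.21, 1.204, -1.207]
ft_force: [0.2, -0.4, -0.2]
width: 38.9
```

apply_moves:
  increments:
    - {"gripper": 0,"delta_pos": [0,0,0],"dr": [-0.1047,0,0]}
    - {"gripper": 0,"delta_pos": [0,0,0],"dr": [-0.1047,0,0]}
    - {"gripper": 0,"delta_pos": [0,0,0],"dr": [-0.1047,0,0]}
    - {"gripper": 0,"delta_pos": [0,0,0],"dr": [-0.1047,0,0]}
    - {"gripper": 0,"delta_pos": [0,0,0],"dr": [-0.1047,0,0]}

```text
t: 30.07
ee_pos: [472.3, -252.9, 149.0]
orientation: [0.811, 1.411, -0.811]
ft_force: [0.4, 0.6, -1.4]
width: 38.9
```

apply_moves:
  increments:
    - {"gripper": 0,"delta_pos": [0,0,0],"dr": [-0.1047,0,0]}
    - {"gripper": 0,"delta_pos": [0,0,0],"dr": [-0.1047,0,0]}
    - {"gripper": 0,"delta_pos": [0,0,0],"dr": [-0.1047,0,0]}
    - {"gripper": 0,"delta_pos": [0,0,0],"dr": [-0.1047,0,0]}
    - {"gripper": 0,"delta_pos": [0,0,0],"dr": [-0.1047,0,0]}

```text
t: 30.48
ee_pos: [472.3, -252.9, 148.9]
orientation: [0.406, 1.53, -0.407]
ft_force: [0.7, 0.2, -1.5]
width: 39.0
```

apply_moves:
  increments:
    - {"gripper": 0,"delta_pos": [0,0,0],"dr": [-0.1047,0,0]}
    - {"gripper": 0,"delta_pos": [0,0,0],"dr": [-0.1047,0,0]}
    - {"gripper": 0,"delta_pos": [0,0,0],"dr": [-0.1047,0,0]}
    - {"gripper": 0,"delta_pos": [0,0,0],"dr": [-0.1047,0,0]}
    - {"gripper": 0,"delta_pos": [0,0,0],"dr": [-0.1047,0,0]}

```text
t: 30.9
ee_pos: [472.3, -252.9, 148.9]
orientation: [-0.005, 1.569, 0.003]
ft_force: [0.5, 0.6, -0.7]
width: 39.0
```

apply_moves:
  increments:
    - {"gripper": 0,"delta_pos": [0,3.4,0.795],"dr": [0,0,0]}
    - {"gripper": 0,"delta_pos": [0,3.4,0.795],"dr": [0,0,0]}
    - {"gripper": 0,"delta_pos": [0,3.4,0.795],"dr": [0,0,0]}
    - {"gripper": 0,"delta_pos": [0,3.4,0.795],"dr": [0,0,0]}
    - {"gripper": 0,"delta_pos": [0,3.4,0.795],"dr": [0,0,0]}

```text
t: 31.32
ee_pos: [512.3, -81.5, 148.9]
orientation: [-0.0, 1.568, -0.001]
ft_force: [0.2, -0.7, -1.2]
width: 38.6
```

apply_moves:
  increments:
    - {"gripper": 0,"delta_pos": [0,3.4,0.795],"dr": [0,0,0]}
    - {"gripper": 0,"delta_pos": [0,3.4,0.795],"dr": [0,0,0]}
    - {"gripper": 0,"delta_pos": [0,3.4,0.795],"dr": [0,0,0]}
    - {"gripper": 0,"delta_pos": [0,3.4,0.795],"dr": [0,0,0]}
    - {"gripper": 0,"delta_pos": [0,3.4,0.795],"dr": [0,0,0]}

```text
t: 31.73
ee_pos: [552.0, 88.8, 148.8]
orientation: [-0.001, 1.568, -0.001]
ft_force: [1.4, 0.6, -0.7]
width: 38.9
```

apply_moves:
  increments:
    - {"gripper": 0,"delta_pos": [0,3.4,0.795],"dr": [0,0,0]}
    - {"gripper": 0,"delta_pos": [0,3.4,0.795],"dr": [0,0,0]}
    - {"gripper": 0,"delta_pos": [0,3.4,0.795],"dr": [0,0,0]}
    - {"gripper": 0,"delta_pos": [0,3.4,0.795],"dr": [0,0,0]}
    - {"gripper": 0,"delta_pos": [0,3.4,0.795],"dr": [0,0,0]}

```text
t: 32.15
ee_pos: [591.7, 258.7, 148.7]
orientation: [-0.001, 1.569, -0.001]
ft_force: [0.2, -0.4, 0.3]
width: 39.0
```

apply_moves:
  increments:
    - {"gripper": 0,"delta_pos": [0,3.4,0.795],"dr": [0,0,0]}
    - {"gripper": 0,"delta_pos": [0,0,0],"dr": [0,0,0]}
    - {"gripper": 0,"delta_pos": [0,0,0],"dr": [0,0,0]}
    - {"gripper": 0,"delta_pos": [0,0,0],"dr": [0,0,0]}
    - {"gripper": 0,"delta_pos": [0,0,0],"dr": [0,0,0]}

```text
t: 32.57
ee_pos: [599.4, 289.7, 148.1]
orientation: [-0.0, 1.569, -0.002]
ft_force: [0.2, -0.5, -0.9]
width: 38.8
```

```bash
python3 - <<'E'
from h import *
st()
W=cloud(shot('wrist'))
C=np.array([560.5,291.]);P=sel(W,C,112,77,86);r=np.hypot(*(P[:,:2]-C).T);print('rimtop',circ(P[r>80]),len(P))
for n in ('scene','side'):
  W=cloud(shot(n))
  P=sel(W,(630,0),95,55,80);c=P[:,:2].mean(0);v=np.linalg.svd(P[:,:2]-c)[2][0]
  print('grip',c,np.degrees(np.arctan2(v[1],v[0]))%180,len(P),P.min(0),P.max(0))
  P=sel(W,(635,5),125,12,30);print('lid z20',circ(P),len(P))
E
```

```text
t 32.57 pos [599.4 289.7 148.1] f [ 0.2 -0.5 -0.9] w 38.8 q [ 0.43  0.54  1.57 -0.    1.03 -1.14]
toolaxes(cols)
 [[ 0.001  0.001  1.   ]
 [-0.002  1.    -0.001]
 [-1.    -0.002  0.001]]
rimtop [561.2 290.   91.4] 8198
grip [619.43057155  18.01446087] 131.08831267953178 129 [594.22084104  -8.71577136  55.2890405 ] [647.80623659  48.59866246  77.63551984]
lid z20 [621.3  20.5  90. ] 363<stdin>:7: RuntimeWarning: Mean of empty slice.
  ret = um.true_divide(
Traceback (most recent call last):
ValueError: zero-size array to reduction operation minimum which has no identity
```

apply_moves:
  increments:
    - {"gripper": 0,"delta_pos": [3,0.2,0],"dr": [0,0,0]}
    - {"gripper": 0,"delta_pos": [3,0,0],"dr": [0,0,0]}
    - {"gripper": 0,"delta_pos": [2,0,0],"dr": [0,0,0]}
    - {"gripper": 0,"delta_pos": [1,0,0],"dr": [0,0,0]}
    - {"gripper": 0,"delta_pos": [0.5,0,0],"dr": [0,0,0]}

```text
t: 33.13
ee_pos: [599.2, 291.8, 51.3]
orientation: [-0.001, 1.571, -0.003]
ft_force: [0.1, 0.5, -0.9]
width: 39.0
```

apply_moves:
  increments:
    - {"gripper": 0,"delta_pos": [0.3,0,0],"dr": [0,0,0]}
    - {"gripper": 0,"delta_pos": [0.3,0,0],"dr": [0,0,0]}
    - {"gripper": 0,"delta_pos": [0.3,0,0],"dr": [0,0,0]}
    - {"gripper": 0,"delta_pos": [0.2,0,0],"dr": [0,0,0]}
    - {"gripper": 0,"delta_pos": [0.2,0,0],"dr": [0,0,0]}

```text
t: 33.55
ee_pos: [600.6, 293.1, 40.7]
orientation: [-0.0, 1.568, -0.001]
ft_force: [0.1, 0.6, -1.8]
width: 38.8
```

apply_moves:
  increments:
    - {"gripper": 0,"delta_pos": [0.1,0,0],"dr": [0,0,0]}
    - {"gripper": 0,"delta_pos": [0,0,0],"dr": [0,0,0]}
    - {"gripper": 0,"delta_pos": [0,0,0],"dr": [0,0,0]}
    - {"gripper": 56,"delta_pos": [0,0,0],"dr": [0,0,0]}
    - {"gripper": 56,"delta_pos": [0,0,0],"dr": [0,0,0]}

```text
t: 33.97
ee_pos: [600.3, 293.0, 39.2]
orientation: [-0.0, 1.568, -0.001]
ft_force: [0.6, 0.4, 0.6]
width: 47.6
```

apply_moves:
  increments:
    - {"gripper": 56,"delta_pos": [0,0,0],"dr": [0,0,0]}
    - {"gripper": 56,"delta_pos": [0,0,0],"dr": [0,0,0]}
    - {"gripper": 56,"delta_pos": [-1.5,0,0],"dr": [0,0,0]}
    - {"gripper": 56,"delta_pos": [-3,0,0],"dr": [0,0,0]}
    - {"gripper": 56,"delta_pos": [-3,0,0],"dr": [0,0,0]}

```text
t: 34.38
ee_pos: [599.1, 292.5, 114.6]
orientation: [-0.001, 1.571, -0.002]
ft_force: [0.9, 0.6, -0.3]
width: 49.3
```

apply_moves:
  increments:
    - {"gripper": 56,"delta_pos": [-3,0,0],"dr": [0,0,0]}
    - {"gripper": 56,"delta_pos": [-3,0,0],"dr": [0,0,0]}
    - {"gripper": 56,"delta_pos": [0,-3.4,0.27],"dr": [0,0,0]}
    - {"gripper": 56,"delta_pos": [0,-3.4,0.27],"dr": [0,0,0]}
    - {"gripper": 56,"delta_pos": [0,-3.4,0.27],"dr": [0,0,0]}

```text
t: 34.8
ee_pos: [608.3, 190.6, 176.4]
orientation: [-0.001, 1.566, 0.001]
ft_force: [0.2, 0.1, -0.1]
width: 49.3
```

apply_moves:
  increments:
    - {"gripper": 56,"delta_pos": [0,-3.4,0.27],"dr": [0,0,0]}
    - {"gripper": 56,"delta_pos": [0,-3.4,0.27],"dr": [0,0,0]}
    - {"gripper": 56,"delta_pos": [0,-3.4,0.27],"dr": [0,0,0]}
    - {"gripper": 56,"delta_pos": [0,-3.4,0.27],"dr": [0,0,0]}
    - {"gripper": 56,"delta_pos": [0,-3.4,0.27],"dr": [0,0,0]}

```text
t: 35.22
ee_pos: [621.4, 19.3, 175.7]
orientation: [-0.001, 1.568, -0.001]
ft_force: [0.0, -0.2, 0.3]
width: 49.4
```

apply_moves:
  increments:
    - {"gripper": 56,"delta_pos": [0,0,0],"dr": [0.109,0,0]}
    - {"gripper": 56,"delta_pos": [0,0,0],"dr": [0.109,0,0]}
    - {"gripper": 56,"delta_pos": [0,0,0],"dr": [0.109,0,0]}
    - {"gripper": 56,"delta_pos": [0,0,0],"dr": [0.109,0,0]}
    - {"gripper": 56,"delta_pos": [0,0,0],"dr": [0.109,0,0]}

```text
t: 35.63
ee_pos: [621.5, 20.8, 175.6]
orientation: [0.432, 1.524, -0.432]
ft_force: [0.2, 0.4, 0.0]
width: 49.3
```

apply_moves:
  increments:
    - {"gripper": 56,"delta_pos": [0,0,0],"dr": [0.109,0,0]}
    - {"gripper": 56,"delta_pos": [0,0,0],"dr": [0.109,0,0]}
    - {"gripper": 56,"delta_pos": [0,0,0],"dr": [0.109,0,0]}
    - {"gripper": 56,"delta_pos": [0,0,0],"dr": [0,0,0]}
    - {"gripper": 56,"delta_pos": [0,0,0],"dr": [0,0,0]}

```text
t: 36.05
ee_pos: [621.5, 21.0, 175.3]
orientation: [0.679, 1.459, -0.678]
ft_force: [0.4, 0.5, 0.6]
width: 49.2
```

```bash
cat >> h.py <<'E'
def lid(W,c=(621,20)):
    P=sel(W,c,80,55,82);m=P[:,:2].mean(0);v=np.linalg.svd(P[:,:2]-m)[2][0];q=(P[:,:2]-m)@v;n=(P[:,:2]-m)@[-v[1],v[0]]
    mid=m+v*(q.max()+q.min())/2
    print('grip mid',mid.round(1),'ang',(np.degrees(np.arctan2(v[1],v[0]))%180).round(1),'len',np.ptp(q).round(),'thick',np.ptp(n).round(),'n mid',(n.max()+n.min())/2,'ztop',P[:,2].max().round(),len(P))
    P=sel(W,c,125,12,30);print('lid z20',circ(P),len(P))
E
python3 - <<'E'
from h import *
st()
lid(cloud(shot('wrist','w6.png')));lid(cloud(shot('scene')))
W=cloud(shot('side','d1.png'));lid(W)
for c in[(560,251),(560,333),(521,291),(600,291)]:
        P=sel(W,c,26,58,75);print('panjar',np.round((P.min(0)+P.max(0))[:2]/2,1),np.ptp(P,0).round(),len(P),np.median(P[:,2]))
P=sel(W,(560,291),112,77,86);r=np.hypot(*(P[:,:2]-[560,291]).T);print('rim',circ(P[r>80]))
a=cv2.imread('pics/d1.png')[150:350,80:360];b=cv2.imread('pics/w6.png')[:290]
cv2.imwrite('pics/c2.png',np.vstack([cv2.resize(a,(560,400)),cv2.resize(b,(560,200) if 0 else (400,226)) if 0 else np.zeros((0,560,3),np.uint8)]))
E
```

```text
t 36.05 pos [621.5  21.  175.3] f [0.4 0.5 0.6] w 49.2 q [ 0.02  0.45  1.66 -0.    1.03 -0.69]
toolaxes(cols)
 [[ 0.003  0.764  0.646]
 [-0.001  0.646 -0.764]
 [-1.     0.002  0.003]]
grip mid [621.1  20.2] ang 129.8 len 70.0 thick 14.0 n mid 0.14730896207317645 ztop 76.0 848
lid z20 [621.3  18.9  90.4] 3921
grip mid [618.5  17.9] ang 130.9 len 68.0 thick 61.0 n mid 15.259548765063048 ztop 77.0 132
lid z20 [620.3  20.3  90.1] 380
grip mid [625.   25.2] ang 131.3 len 71.0 thick 18.0 n mid 2.432816351671655 ztop 76.0 167
lid z20 [622.9  21.   91. ] 701
panjar [561.1 251.3] [37. 39.  8.] 182 62.44923447694214
panjar [560.7 334.8] [39. 40.  9.] 243 63.33430207237169
panjar [521.8 291.2] [38. 42.  9.] 220 63.77996407910574
panjar [602.2 293.2] [38. 41. 10.] 222 63.881858018236926
rim [562.1 293.7  92.2]
```

View pics/c2.png

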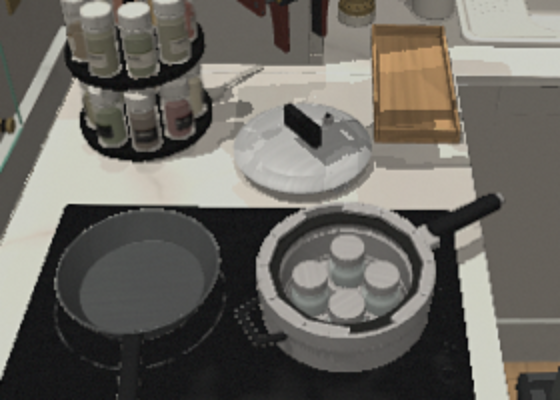

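View pics/w6.png

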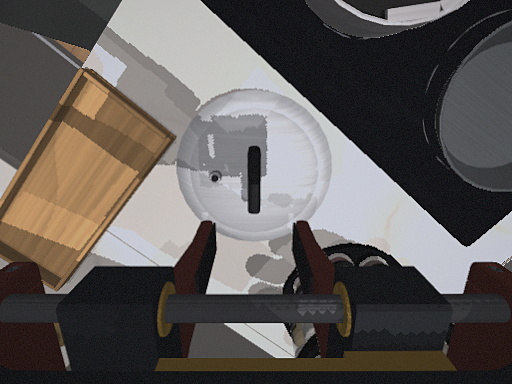

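All four jars stand in the canner; the lid grip is centred under the hand at about (254,180). Next I'll measure the pan's handle angle and gaps accurately.

```bash
python3 - <<'E'
from h import *
# gaps: from w4-time wrist no longer saved; use side/scene now
for n,C in(('scene',(559.5,290.3)),('side',(562.1,293.8))):
    C=np.array(C);W=cloud(dict(np.load('last_%s.npz'%n)))
    P=sel(W,C,240,55,82);d=P[:,:2]-C;r=np.hypot(*d.T);a=np.degrees(np.arctan2(d[:,1],d[:,0]))
    H=P[(r>125)&(r<225)&(abs(a+147)<15)];m=H[:,:2].mean(0);v=np.linalg.svd(H[:,:2]-m)[2][0]
    print(n,'handle dir',np.degrees(np.arctan2(v[1],v[0]))%180-180,'from centre',np.degrees(np.arctan2(*(m-C)[::-1])),len(H),'ztop',np.percentile(H[:,2],90))
    k=(P[:,2]>77)&(r<102)
    for lo in(-110,70):
        s=''
        for b in range(lo,lo+80,4):
            m=k&(a>=b)&(a<b+4);s+='%d:%s(%d) '%(b,round(r[m].min()) if m.any() else '-',m.sum())
        print(s)
E
```

```text
scene handle dir -148.40173837820205 from centre -146.119160281477 147 ztop 74.89818670238839
-110:80(6) -106:82(5) -102:82(4) -98:83(6) -94:84(4) -90:85(4) -86:86(3) -82:93(2) -78:93(3) -74:93(1) -70:97(2) -66:95(1) -62:98(1) -58:88(2) -54:87(5) -50:90(3) -46:86(1) -42:93(2) -38:83(4) -34:95(1) 
70:86(4) 74:84(4) 78:87(2) 82:85(1) 86:-(0) 90:87(4) 94:95(1) 98:93(2) 102:98(1) 106:95(2) 110:96(2) 114:-(0) 118:95(1) 122:92(2) 126:86(3) 130:89(2) 134:85(2) 138:88(2) 142:85(3) 146:85(3) 
side handle dir -146.8930525605323 from centre -148.34809110392496 357 ztop 73.63282028661679
-110:85(12) -106:83(14) -102:84(13) -98:84(12) -94:86(12) -90:88(9) -86:95(4) -82:92(7) -78:93(5) -74:95(6) -70:94(7) -66:94(7) -62:93(6) -58:87(11) -54:85(13) -50:84(15) -46:82(14) -42:84(14) -38:84(14) -34:86(15) 
70:81(22) 74:82(21) 78:82(20) 82:83(20) 86:82(21) 90:83(15) 94:94(9) 98:94(8) 102:92(10) 106:93(7) 110:93(8) 114:92(9) 118:93(8) 122:86(16) 126:84(12) 130:82(21) 134:82(19) 138:82(16) 142:83(12) 146:85(16)
```

apply_moves:
  increments:
    - {"gripper": 50,"delta_pos": [3,0,0],"dr": [0,0,0]}
    - {"gripper": 50,"delta_pos": [3.3,0,0],"dr": [0,0,0]}
    - {"gripper": 50,"delta_pos": [3,0,0],"dr": [0,0,0]}
    - {"gripper": 50,"delta_pos": [2.2,0,0],"dr": [0,0,0]}
    - {"gripper": 50,"delta_pos": [0.6,0,0],"dr": [0,0,0]}

```text
t: 36.62
ee_pos: [618.9, 20.8, 49.6]
orientation: [0.678, 1.465, -0.682]
ft_force: [-0.6, -0.4, -0.9]
width: 43.9
```

apply_moves:
  increments:
    - {"gripper": 0,"delta_pos": [0,0,0],"dr": [0,0,0]}
    - {"gripper": 0,"delta_pos": [-0.05,0,0],"dr": [0,0,0]}
    - {"gripper": 0,"delta_pos": [-0.05,0,0],"dr": [0,0,0]}
    - {"gripper": 0,"delta_pos": [-0.05,0,0],"dr": [0,0,0]}
    - {"gripper": 0,"delta_pos": [0,0,0],"dr": [0,0,0]}

```text
t: 37.03
ee_pos: [622.7, 20.9, 56.4]
orientation: [0.681, 1.457, -0.68]
ft_force: [-0.3, 0.1, -0.1]
width: 13.9
```

apply_moves:
  increments:
    - {"gripper": 0,"delta_pos": [0,0,0],"dr": [0,0,0]}
    - {"gripper": 0,"delta_pos": [0,0,0],"dr": [0,0,0]}
    - {"gripper": 0,"delta_pos": [0,0,0],"dr": [0,0,0]}
    - {"gripper": 0,"delta_pos": [0,0,0],"dr": [0,0,0]}
    - {"gripper": 0,"delta_pos": [0,0,0],"dr": [0,0,0]}

```text
t: 37.45
ee_pos: [621.5, 20.9, 54.8]
orientation: [0.681, 1.459, -0.681]
ft_force: [-0.4, -0.6, 0.4]
width: 0.5
```

```bash
python3 - <<'E'
from h import *
st()
a=shot('side');b=shot('scene');lid(cloud(a));
A=cv2.resize(a['img'][150:300,150:330],(540,450));B=cv2.resize(b['img'][150:230,220:340],(540,360))
cv2.imwrite('pics/c3.png',cv2.resize(np.vstack([A,B]),(400,600))[:,:,::-1])
E
```

```text
t 37.45 pos [621.5  20.9  54.8] f [-0.4 -0.6  0.4] w 0.5 q [ 0.02  0.61  1.72 -0.    0.81 -0.68]
toolaxes(cols)
 [[ 0.002  0.766  0.643]
 [-0.001  0.643 -0.766]
 [-1.     0.001  0.002]]
grip mid [625.   26.7] ang 133.8 len 71.0 thick 16.0 n mid 2.133188124189932 ztop 82.0 158
lid z20 [622.8  20.6  91.2] 706
```

View pics/c3.png

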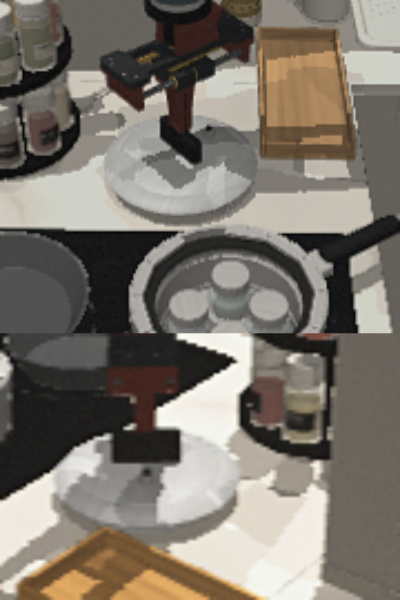

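The fingers seem to stand on the grip although the reading is 0.5 mm. I'll do a small lift test.

apply_moves:
  increments:
    - {"gripper": 0,"delta_pos": [-0.5,0,0],"dr": [0,0,0]}
    - {"gripper": 0,"delta_pos": [-1,0,0],"dr": [0,0,0]}
    - {"gripper": 0,"delta_pos": [-1,0,0],"dr": [0,0,0]}
    - {"gripper": 0,"delta_pos": [0,0,0],"dr": [0,0,0]}
    - {"gripper": 0,"delta_pos": [0,0,0],"dr": [0,0,0]}

```text
t: 37.97
ee_pos: [622.4, 20.9, 81.2]
orientation: [0.681, 1.457, -0.68]
ft_force: [0.1, -0.0, 0.6]
width: 0.5
```

```bash
python3 - <<'E'
from h import *
st();a=shot('side')
W=cloud(a);P=sel(W,(621,20),125,12,60);print('lid',circ(P),len(P))
for n in ('side','scene'):
    W=cloud(shot(n))
    for z in range(2,130,6):
        Q=sel(W,(621,20),110,z-3,z+3)
        if len(Q):print(n,z,len(Q),Q.min(0)[:2].round(),Q.max(0)[:2].round())
E
```

```text
t 37.97 pos [622.4  20.9  81.2] f [ 0.1 -0.   0.6] w 0.5 q [ 0.02  0.57  1.71 -0.    0.86 -0.68]
toolaxes(cols)
 [[ 0.004  0.766  0.643]
 [-0.001  0.643 -0.766]
 [-1.     0.003  0.004]]
lid [620.4  29.6  68.6] 2370
side 2 391 [513. -50.] [730. 129.]
side 8 13 [516. -12.] [577.  98.]
side 14 9 [519. -15.] [696. 112.]
side 20 180 [519. -48.] [720. 119.]
side 26 414 [516. -66.] [717. 118.]
side 32 514 [534. -61.] [713. 112.]
side 38 1035 [548. -53.] [702. 102.]
side 44 99 [570. -20.] [680.  74.]
side 50 42 [585. -14.] [649.  53.]
side 56 32 [588.  -7.] [649.  51.]
side 62 30 [597.   4.] [649.  53.]
side 68 40 [597.   1.] [649.  54.]
side 74 77 [600.  -5.] [648.  51.]
side 98 1 [616.  26.] [616.  26.]
side 104 11 [611.  24.] [632.  36.]
side 110 20 [611.  21.] [635.  37.]
side 116 17 [611.  19.] [635.  37.]
side 122 20 [611.  20.] [635.  37.]
side 128 17 [611.  19.] [637.  37.]
scene 2 342 [512. -88.] [713. 123.]
scene 8 17 [517. -48.] [589.  10.]
scene 20 85 [518. -76.] [711. 105.]
scene 26 222 [517. -74.] [714. 109.]
scene 32 272 [531. -68.] [708. 104.]
scene 38 459 [547. -54.] [693.  92.]
scene 44 95 [575. -32.] [674.  80.]
scene 50 33 [583. -15.] [641.  47.]
scene 56 41 [582. -13.] [642.  46.]
scene 62 31 [597.  -9.] [640.  45.]
scene 68 34 [596. -10.] [639.  44.]
scene 74 40 [596.  -8.] [648.  47.]
scene 80 2 [605.  -2.] [632.  33.]
scene 104 6 [612.  10.] [623.  21.]
scene 110 10 [607.  10.] [621.  25.]
scene 116 10 [606.  11.] [622.  23.]
scene 122 11 [606.   9.] [620.  26.]
scene 128 11 [607.  11.] [622.  26.]
```

The cloud shows the fingertips at z≈100 with the TCP at 81, so the tips end about 19 mm above the reported TCP. The fingers were just above the grip. I'll open and go lower.

apply_moves:
  increments:
    - {"gripper": 50,"delta_pos": [0,0,0],"dr": [0,0,0]}
    - {"gripper": 50,"delta_pos": [0,0,0],"dr": [0,0,0]}
    - {"gripper": 50,"delta_pos": [0,0,0],"dr": [0,0,0]}
    - {"gripper": 50,"delta_pos": [0,0,0],"dr": [0,0,0]}
    - {"gripper": 50,"delta_pos": [0,0,0],"dr": [0,0,0]}

```text
t: 38.53
ee_pos: [621.4, 20.9, 79.6]
orientation: [0.681, 1.459, -0.681]
ft_force: [0.3, 0.1, 0.2]
width: 30.3
```

apply_moves:
  increments:
    - {"gripper": 50,"delta_pos": [1.5,0,0],"dr": [0,0,0]}
    - {"gripper": 50,"delta_pos": [1.5,0,0],"dr": [0,0,0]}
    - {"gripper": 50,"delta_pos": [0.7,0,0],"dr": [0,0,0]}
    - {"gripper": 50,"delta_pos": [0,0,0],"dr": [0,0,0]}
    - {"gripper": 50,"delta_pos": [0,0,0],"dr": [0,0,0]}

```text
t: 38.95
ee_pos: [621.4, 20.9, 42.5]
orientation: [0.681, 1.46, -0.681]
ft_force: [0.1, 1.0, -0.9]
width: 43.8
```

```bash
python3 - <<'E'
from h import *
st();a=shot('side')
W=cloud(a)
im=a['img'];cv2.imwrite('pics/c4.png',cv2.resize(im[150:260,150:310],(800,550))[:,:,::-1])
m=(im[...,0]>60)&(im[...,1]<45)&(im[...,2]<45)&(W[...,2]<200)&(np.hypot(W[...,0]-621,W[...,1]-20)<60)
P=W[m];print('red',len(P),np.sort(P[:,2])[:8].round(),P.min(0),P.max(0))
E
```

```text
t 38.95 pos [621.4  20.9  42.5] f [ 0.1  1.  -0.9] w 43.8 q [ 0.01  0.63  1.72 -0.    0.79 -0.68]
toolaxes(cols)
 [[ 0.001  0.766  0.643]
 [-0.001  0.643 -0.766]
 [-1.     0.     0.002]]
red 7 [ 96. 128. 143. 192. 194. 195. 195.] [579.47281366   9.84226617  96.26081158] [660.84620296  51.37771274 194.99652524]
```

View pics/c4.png

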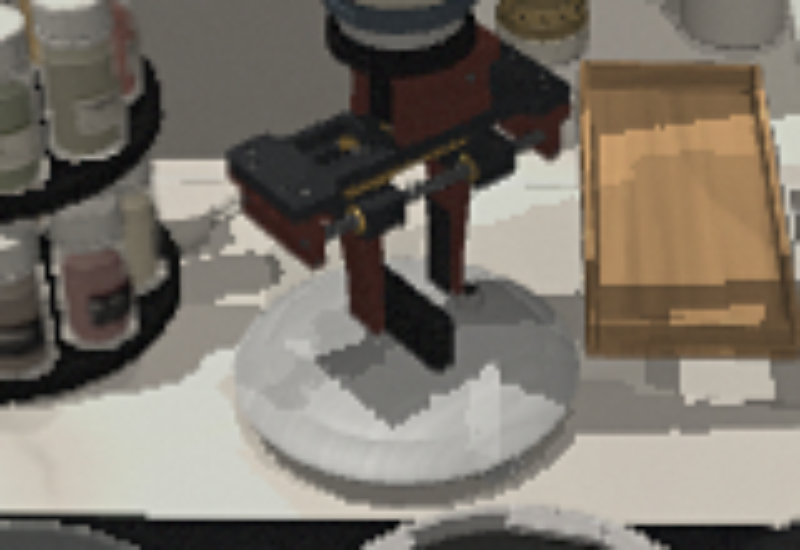

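The open fingers straddle the grip, left tip at about (378,330). I'll go about 11 mm lower and close.

apply_moves:
  increments:
    - {"gripper": 50,"delta_pos": [0.4,0,0],"dr": [0,0,0]}
    - {"gripper": 50,"delta_pos": [0.4,0,0],"dr": [0,0,0]}
    - {"gripper": 50,"delta_pos": [0.2,0,0],"dr": [0,0,0]}
    - {"gripper": 50,"delta_pos": [0,0,0],"dr": [0,0,0]}
    - {"gripper": 50,"delta_pos": [0,0,0],"dr": [0,0,0]}

```text
t: 39.42
ee_pos: [621.5, 20.8, 32.7]
orientation: [0.681, 1.459, -0.681]
ft_force: [0.3, 0.1, -0.3]
width: 44.0
```

apply_moves:
  increments:
    - {"gripper": 0,"delta_pos": [0,0,0],"dr": [0,0,0]}
    - {"gripper": 0,"delta_pos": [-0.05,0,0],"dr": [0,0,0]}
    - {"gripper": 0,"delta_pos": [-0.05,0,0],"dr": [0,0,0]}
    - {"gripper": 0,"delta_pos": [-0.05,0,0],"dr": [0,0,0]}
    - {"gripper": 0,"delta_pos": [0,0,0],"dr": [0,0,0]}

```text
t: 39.83
ee_pos: [621.7, 20.9, 34.5]
orientation: [0.681, 1.459, -0.681]
ft_force: [-0.3, 0.3, 0.2]
width: 13.9
```

apply_moves:
  increments:
    - {"gripper": 0,"delta_pos": [0,0,0],"dr": [0,0,0]}
    - {"gripper": 0,"delta_pos": [0,0,0],"dr": [0,0,0]}
    - {"gripper": 0,"delta_pos": [0,0,0],"dr": [0,0,0]}
    - {"gripper": 0,"delta_pos": [0,0,0],"dr": [0,0,0]}
    - {"gripper": 0,"delta_pos": [0,0,0],"dr": [0,0,0]}

```text
t: 40.25
ee_pos: [621.8, 20.9, 34.5]
orientation: [0.681, 1.459, -0.681]
ft_force: [-0.9, 0.0, 3.3]
width: 13.6
```

Lid held (13.6 mm). I'll lift, turn 22.5° clockwise, and carry it over the pan.

apply_moves:
  increments:
    - {"gripper": 0,"delta_pos": [-1,0,0],"dr": [0,0,0]}
    - {"gripper": 0,"delta_pos": [-2.5,0,0],"dr": [0,0,0]}
    - {"gripper": 0,"delta_pos": [-3,0,0],"dr": [0,0,0]}
    - {"gripper": 0,"delta_pos": [-3,0,0],"dr": [0,0,0]}
    - {"gripper": 0,"delta_pos": [-2,0,0],"dr": [0,0,0]}

```text
t: 40.67
ee_pos: [621.8, 20.9, 151.9]
orientation: [0.681, 1.458, -0.68]
ft_force: [0.0, -0.7, -2.4]
width: 13.6
```

apply_moves:
  increments:
    - {"gripper": 0,"delta_pos": [0,0,0],"dr": [0.0786,0,0]}
    - {"gripper": 0,"delta_pos": [0,0,0],"dr": [0.0786,0,0]}
    - {"gripper": 0,"delta_pos": [0,0,0],"dr": [0.0786,0,0]}
    - {"gripper": 0,"delta_pos": [0,0,0],"dr": [0.0786,0,0]}
    - {"gripper": 0,"delta_pos": [0,0,0],"dr": [0.0786,0,0]}

```text
t: 41.08
ee_pos: [620.7, 20.9, 149.2]
orientation: [0.984, 1.336, -0.984]
ft_force: [1.5, 0.7, -2.9]
width: 13.7
```

apply_moves:
  increments:
    - {"gripper": 0,"delta_pos": [0,0.24,-2.767],"dr": [0,0,0]}
    - {"gripper": 0,"delta_pos": [0,0.24,-2.767],"dr": [0,0,0]}
    - {"gripper": 0,"delta_pos": [0,0.24,-2.767],"dr": [0,0,0]}
    - {"gripper": 0,"delta_pos": [0,0.24,-2.767],"dr": [0,0,0]}
    - {"gripper": 0,"delta_pos": [0,0.24,-2.767],"dr": [0,0,0]}

```text
t: 41.5
ee_pos: [590.2, 157.4, 149.0]
orientation: [0.981, 1.337, -0.982]
ft_force: [1.0, 0.0, -2.9]
width: 13.9
```

apply_moves:
  increments:
    - {"gripper": 0,"delta_pos": [0,0.24,-2.767],"dr": [0,0,0]}
    - {"gripper": 0,"delta_pos": [0,0.24,-2.767],"dr": [0,0,0]}
    - {"gripper": 0,"delta_pos": [0,0.24,-2.767],"dr": [0,0,0]}
    - {"gripper": 0,"delta_pos": [0,0.24,-2.767],"dr": [0,0,0]}
    - {"gripper": 0,"delta_pos": [0,0.24,-2.767],"dr": [0,0,0]}

```text
t: 41.92
ee_pos: [560.0, 293.1, 148.8]
orientation: [0.98, 1.337, -0.982]
ft_force: [-0.0, -0.8, -2.5]
width: 13.6
```

apply_moves:
  increments:
    - {"gripper": 0,"delta_pos": [0,0,0],"dr": [0,0,0]}
    - {"gripper": 0,"delta_pos": [0,0,0],"dr": [0,0,0]}
    - {"gripper": 0,"delta_pos": [0,0,0],"dr": [0,0,0]}
    - {"gripper": 0,"delta_pos": [0,0,0],"dr": [0,0,0]}
    - {"gripper": 0,"delta_pos": [0,0,0],"dr": [0,0,0]}

```text
t: 42.33
ee_pos: [561.2, 290.9, 148.8]
orientation: [0.982, 1.336, -0.982]
ft_force: [0.2, -0.3, -2.8]
width: 13.5
```

```bash
python3 - <<'E'
from h import *
o,M=st();print('yaw',np.degrees(np.arctan2(M[1,1],M[0,1])))
for n in('scene','side','wrist'):
    d=shot(n,'%s_l.png'%n);W=cloud(d);L=np.array([561,292])
    zb=o['ee_pos'][2]-34.5
    P=sel(W,L,110,zb+15,zb+28);r=np.hypot(*(P[:,:2]-L).T);P=P[r>75];print(n,'lid',circ(P,90) if len(P)>10 else '',len(P))
    P=sel(W,L,112,77,86);r=np.hypot(*(P[:,:2]-L).T);P=P[r>80];print('  rim',circ(P,91) if len(P)>10 else '',len(P))
E
python3 - <<'E'
import cv2,numpy as np
a=cv2.imread('pics/side_l.png')[150:360,160:360];cv2.imwrite('pics/c5.png',cv2.resize(a,(570,600)))
E
```

```text
t 42.33 pos [561.2 290.9 148.8] f [ 0.2 -0.3 -2.8] w 13.5 q [ 0.46  0.49  1.65 -0.    1.    0.16]
toolaxes(cols)
 [[ 0.002  0.954  0.299]
 [-0.001  0.299 -0.954]
 [-1.     0.001  0.002]]
yaw 17.426516509383664
scene lid [559.4 289.1  90. ] 212
  rim [559.  288.7  91. ] 217
side lid [563.2 293.8  90. ] 840
  rim [561.8 295.5  91. ] 777
wrist lid [561.3 291.7  90. ] 5024
  rim  0
```

View pics/c5.png

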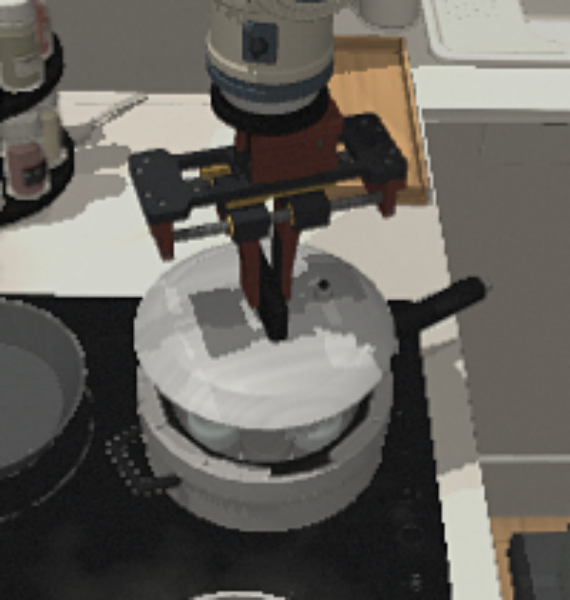

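The lid is level and concentric over the pan in both views. Lowering it gently.

apply_moves:
  increments:
    - {"gripper": 0,"delta_pos": [1.5,-0.04,-0.06],"dr": [0,0,0]}
    - {"gripper": 0,"delta_pos": [1,0,0],"dr": [0,0,0]}
    - {"gripper": 0,"delta_pos": [0.5,0,0],"dr": [0,0,0]}
    - {"gripper": 0,"delta_pos": [0.2,0,0],"dr": [0,0,0]}
    - {"gripper": 0,"delta_pos": [0.2,0,0],"dr": [0,0,0]}

```text
t: 42.9
ee_pos: [560.4, 292.3, 114.4]
orientation: [0.981, 1.336, -0.981]
ft_force: [0.0, -0.6, -3.8]
width: 13.6
```

apply_moves:
  increments:
    - {"gripper": 0,"delta_pos": [0.15,0,0],"dr": [0,0,0]}
    - {"gripper": 0,"delta_pos": [0.15,0,0],"dr": [0,0,0]}
    - {"gripper": 0,"delta_pos": [0.1,0,0],"dr": [0,0,0]}
    - {"gripper": 0,"delta_pos": [0.1,0,0],"dr": [0,0,0]}
    - {"gripper": 0,"delta_pos": [0,0,0],"dr": [0,0,0]}

```text
t: 43.32
ee_pos: [560.5, 292.5, 109.9]
orientation: [0.981, 1.336, -0.981]
ft_force: [0.4, -0.6, -2.9]
width: 13.8
```

apply_moves:
  increments:
    - {"gripper": 0,"delta_pos": [0.1,0,0],"dr": [0,0,0]}
    - {"gripper": 0,"delta_pos": [0.1,0,0],"dr": [0,0,0]}
    - {"gripper": 0,"delta_pos": [0.1,0,0],"dr": [0,0,0]}
    - {"gripper": 0,"delta_pos": [0,0,0],"dr": [0,0,0]}
    - {"gripper": 0,"delta_pos": [0,0,0],"dr": [0,0,0]}

```text
t: 43.73
ee_pos: [560.5, 292.5, 106.8]
orientation: [0.981, 1.336, -0.981]
ft_force: [0.1, 0.2, -2.8]
width: 13.6
```

apply_moves:
  increments:
    - {"gripper": 0,"delta_pos": [0.1,0,0],"dr": [0,0,0]}
    - {"gripper": 0,"delta_pos": [0.1,0,0],"dr": [0,0,0]}
    - {"gripper": 0,"delta_pos": [0.1,0,0],"dr": [0,0,0]}
    - {"gripper": 0,"delta_pos": [0,0,0],"dr": [0,0,0]}
    - {"gripper": 0,"delta_pos": [0,0,0],"dr": [0,0,0]}

```text
t: 44.15
ee_pos: [560.7, 292.5, 104.1]
orientation: [0.981, 1.336, -0.98]
ft_force: [-1.1, -0.2, 1.1]
width: 13.9
```

apply_moves:
  increments:
    - {"gripper": 0,"delta_pos": [0.1,0,0],"dr": [0,0,0]}
    - {"gripper": 0,"delta_pos": [0.1,0,0],"dr": [0,0,0]}
    - {"gripper": 0,"delta_pos": [0.1,0,0],"dr": [0,0,0]}
    - {"gripper": 0,"delta_pos": [0,0,0],"dr": [0,0,0]}
    - {"gripper": 0,"delta_pos": [0,0,0],"dr": [0,0,0]}

```text
t: 44.57
ee_pos: [560.7, 292.5, 101.2]
orientation: [0.981, 1.336, -0.98]
ft_force: [-1.5, -0.8, 5.8]
width: 14.5
```

The seal compresses at about 1.6 N/mm, so the lugs are in the gaps. Press 1 mm more and start turning clockwise.

apply_moves:
  increments:
    - {"gripper": 0,"delta_pos": [0.1,0,0],"dr": [0,0,0]}
    - {"gripper": 0,"delta_pos": [0,0,0],"dr": [0,0,0]}
    - {"gripper": 0,"delta_pos": [0,0,0],"dr": [0.05,0,0]}
    - {"gripper": 0,"delta_pos": [0,0,0],"dr": [0.06,0,0]}
    - {"gripper": 0,"delta_pos": [0,0,0],"dr": [0.06,0,0]}

```text
t: 44.98
ee_pos: [561.6, 293.0, 100.7]
orientation: [1.112, 1.266, -1.107]
ft_force: [-1.0, 0.9, 5.0]
width: 13.7
```

apply_moves:
  increments:
    - {"gripper": 0,"delta_pos": [0,0,0],"dr": [0.06,0,0]}
    - {"gripper": 0,"delta_pos": [0,0,0],"dr": [0.06,0,0]}
    - {"gripper": 0,"delta_pos": [0,0,0],"dr": [0.06,0,0]}
    - {"gripper": 0,"delta_pos": [0,0,0],"dr": [0.06,0,0]}
    - {"gripper": 0,"delta_pos": [0,0,0],"dr": [0.06,0,0]}

```text
t: 45.4
ee_pos: [561.7, 293.1, 100.8]
orientation: [1.333, 1.123, -1.327]
ft_force: [0.3, 0.0, 7.1]
width: 13.9
```

```bash
cat >> h.py <<'E'
def handle():
    for n in('scene','side'):
        W=cloud(shot(n));C=np.array({'scene':(559.5,290),'side':(562,294)}[n])
        P=sel(W,C,240,60,82);d=P[:,:2]-C;r=np.hypot(*d.T);a=np.degrees(np.arctan2(d[:,1],d[:,0]))
        H=P[(r>125)&(r<225)&(a>-179)&(a<-70)];m=H[:,:2].mean(0);v=np.linalg.svd(H[:,:2]-m)[2][0]
        rim=P[(P[:,2]>77)&(r>88)&(r<103)]
        print(n,'handle dir',round(np.degrees(np.arctan2(v[1],v[0]))%180-180,1),'mid',m.round(1),len(H),'rim',circ(rim,95))
E
python3 - <<'E'
from h import *
o,M=st();print('yaw',np.degrees(np.arctan2(M[1,1],M[0,1])),'mom',o['moment'])
handle()
E
```

```text
t 45.4 pos [561.7 293.1 100.8] f [0.3 0.  7.1] w 13.9 q [ 0.46  0.56  1.68 -0.    0.91  0.63]
toolaxes(cols)
 [[ 0.004  0.986 -0.166]
 [-0.    -0.166 -0.986]
 [-1.     0.004 -0.001]]
yaw -9.541324886755877 mom [-0.02612805  0.28717509  0.3524861 ]
scene handle dir -147.1 mid [410.6 190.3] 137 rim [560.1 290.3  95. ]
side handle dir -147.1 mid [415.1 202.8] 334 rim [562.2 295.   95. ]
```

apply_moves:
  increments:
    - {"gripper": 0,"delta_pos": [0,0,0],"dr": [0.07,0,0]}
    - {"gripper": 0,"delta_pos": [0,0,0],"dr": [0.07,0,0]}
    - {"gripper": 0,"delta_pos": [0,0,0],"dr": [0.07,0,0]}
    - {"gripper": 0,"delta_pos": [0,0,0],"dr": [0.07,0,0]}
    - {"gripper": 0,"delta_pos": [0,0,0],"dr": [0.07,0,0]}

```text
t: 45.92
ee_pos: [561.7, 293.0, 100.8]
orientation: [1.582, 0.916, -1.575]
ft_force: [0.1, 0.3, 6.2]
width: 13.9
```

apply_moves:
  increments:
    - {"gripper": 0,"delta_pos": [0,0,0],"dr": [0.07,0,0]}
    - {"gripper": 0,"delta_pos": [0,0,0],"dr": [0.07,0,0]}
    - {"gripper": 0,"delta_pos": [0,0,0],"dr": [0.06,0,0]}
    - {"gripper": 0,"delta_pos": [0,0,0],"dr": [0.06,0,0]}
    - {"gripper": 0,"delta_pos": [0,0,0],"dr": [0.06,0,0]}

```text
t: 46.33
ee_pos: [561.7, 293.1, 100.8]
orientation: [1.797, 0.688, -1.789]
ft_force: [0.3, 0.8, 7.1]
width: 13.5
```

apply_moves:
  increments:
    - {"gripper": 0,"delta_pos": [0,0,0],"dr": [0.04,0,0]}
    - {"gripper": 0,"delta_pos": [0,0,0],"dr": [0.04,0,0]}
    - {"gripper": 0,"delta_pos": [0,0,0],"dr": [0.03,0,0]}
    - {"gripper": 0,"delta_pos": [0,0,0],"dr": [0.03,0,0]}
    - {"gripper": 0,"delta_pos": [0,0,0],"dr": [0,0,0]}

```text
t: 46.75
ee_pos: [561.7, 293.0, 100.8]
orientation: [1.886, 0.576, -1.877]
ft_force: [0.1, -0.3, 6.5]
width: 13.9
```

```bash
python3 - <<'E'
from h import *
o,M=st();print('yaw',np.degrees(np.arctan2(M[1,1],M[0,1])),'mom',o['moment'])
handle()
E
```

```text
t 46.75 pos [561.7 293.  100.8] f [ 0.1 -0.3  6.5] w 13.9 q [ 0.46  0.56  1.68 -0.    0.91  1.44]
toolaxes(cols)
 [[ 0.004  0.561 -0.828]
 [ 0.    -0.828 -0.561]
 [-1.     0.002 -0.004]]
yaw -55.87962845284262 mom [-0.04881664  0.410103    0.26306367]
scene handle dir -147.7 mid [410.4 190.1] 137 rim [560.5 290.1  95. ]
side handle dir -147.1 mid [415.8 203. ] 331 rim [562.  295.1  95. ]
```

apply_moves:
  increments:
    - {"gripper": 0,"delta_pos": [0,0,0],"dr": [0.015,0,0]}
    - {"gripper": 0,"delta_pos": [0,0,0],"dr": [0.015,0,0]}
    - {"gripper": 0,"delta_pos": [0,0,0],"dr": [0.015,0,0]}
    - {"gripper": 0,"delta_pos": [0,0,0],"dr": [0,0,0]}
    - {"gripper": 0,"delta_pos": [0,0,0],"dr": [0,0,0]}

```text
t: 47.27
ee_pos: [561.7, 293.0, 100.8]
orientation: [1.913, 0.539, -1.905]
ft_force: [0.7, -0.2, 6.5]
width: 13.8
```

```bash
python3 - <<'E'
from h import *
o,M=st();print('yaw',np.degrees(np.arctan2(M[1,1],M[0,1])),'mom',o['moment'])
handle()
E
```

```text
t 47.27 pos [561.7 293.  100.8] f [ 0.7 -0.2  6.5] w 13.8 q [ 0.46  0.56  1.68 -0.    0.91  1.48]
toolaxes(cols)
 [[ 0.004  0.524 -0.851]
 [-0.    -0.851 -0.524]
 [-1.     0.002 -0.004]]
yaw -58.371889678678436 mom [-0.0720444   0.31881041  0.34853332]
scene handle dir -147.5 mid [410.5 190.4] 133 rim [559.9 290.4  95. ]
side handle dir -147.3 mid [415.5 202.9] 340 rim [562.1 294.9  95. ]
```

apply_moves:
  increments:
    - {"gripper": 0,"delta_pos": [0,0,0],"dr": [0.015,0,0]}
    - {"gripper": 0,"delta_pos": [0,0,0],"dr": [0.015,0,0]}
    - {"gripper": 0,"delta_pos": [0,0,0],"dr": [0.01,0,0]}
    - {"gripper": 0,"delta_pos": [0,0,0],"dr": [0,0,0]}
    - {"gripper": 0,"delta_pos": [0,0,0],"dr": [0,0,0]}

```text
t: 47.78
ee_pos: [561.9, 292.6, 100.7]
orientation: [1.937, 0.505, -1.928]
ft_force: [0.0, -1.7, 6.4]
width: 13.6
```

```bash
python3 - <<'E'
from h import *
o,M=st();print('yaw',np.degrees(np.arctan2(M[1,1],M[0,1])),'mom',o['moment'])
handle()
E
```

```text
t 47.78 pos [561.9 292.6 100.7] f [ 0.  -1.7  6.4] w 13.6 q [ 0.46  0.56  1.68 -0.    0.91  1.52]
toolaxes(cols)
 [[ 0.005  0.491 -0.871]
 [-0.001 -0.871 -0.491]
 [-1.     0.003 -0.004]]
yaw -60.597245307691246 mom [-0.38304156  0.09854729  0.75775688]
scene handle dir -147.8 mid [409.6 190. ] 143 rim [559.7 290.8  95. ]
side handle dir -147.1 mid [415.  202.7] 336 rim [562.1 294.9  95. ]
```

The moment about z rose (0.35 to 0.76 N·m) while the pan stayed still, so the stop is reached. Release and rise.

apply_moves:
  increments:
    - {"gripper": 0,"delta_pos": [-0.1,0,0],"dr": [0,0,0]}
    - {"gripper": 0,"delta_pos": [-0.1,0,0],"dr": [0,0,0]}
    - {"gripper": 50,"delta_pos": [0,0,0],"dr": [0,0,0]}
    - {"gripper": 50,"delta_pos": [0,0,0],"dr": [0,0,0]}
    - {"gripper": 50,"delta_pos": [0,0,0],"dr": [0,0,0]}

```text
t: 48.3
ee_pos: [560.0, 292.6, 101.4]
orientation: [1.935, 0.504, -1.934]
ft_force: [-0.4, 0.5, 0.5]
width: 30.9
```

apply_moves:
  increments:
    - {"gripper": 50,"delta_pos": [0,0,0],"dr": [0,0,0]}
    - {"gripper": 50,"delta_pos": [-1,0,0],"dr": [0,0,0]}
    - {"gripper": 50,"delta_pos": [-2,0,0],"dr": [0,0,0]}
    - {"gripper": 50,"delta_pos": [-3,0,0],"dr": [0,0,0]}
    - {"gripper": 50,"delta_pos": [-3,0,0],"dr": [0,0,0]}

```text
t: 48.72
ee_pos: [559.6, 292.4, 192.6]
orientation: [1.933, 0.504, -1.934]
ft_force: [0.9, -0.1, 0.3]
width: 43.4
```

apply_moves:
  increments:
    - {"gripper": 50,"delta_pos": [-3,0,0],"dr": [0,0,0]}
    - {"gripper": 50,"delta_pos": [0,0,0],"dr": [0,0,0]}
    - {"gripper": 50,"delta_pos": [0,0,0],"dr": [0,0,0]}
    - {"gripper": 50,"delta_pos": [0,0,0],"dr": [0,0,0]}
    - {"gripper": 50,"delta_pos": [0,0,0],"dr": [0,0,0]}

```text
t: 49.13
ee_pos: [559.4, 292.2, 220.7]
orientation: [1.933, 0.504, -1.934]
ft_force: [-0.3, 0.2, -0.2]
width: 43.8
```

```bash
cat >> h.py <<'E'
def grip2(W,c=(561,292)):
    P=sel(W,c,60,118,150);m=P[:,:2].mean(0);v=np.linalg.svd(P[:,:2]-m)[2][0];q=(P[:,:2]-m)@v
    print('grip mid',(m+v*(q.max()+q.min())/2).round(1),'ang',(np.degrees(np.arctan2(v[1],v[0]))%180).round(1),'len',np.ptp(q).round(),'ztop',np.percentile(P[:,2],[50,90]).round(1),len(P))
E
python3 - <<'E'
from h import *
o,M=st();print('yaw',np.degrees(np.arctan2(M[1,1],M[0,1])))
handle()
for n in('scene','side'):grip2(cloud(dict(np.load('last_%s.npz'%n))))
d=shot('wrist','w7.png');W=cloud(d);grip2(W)
P=sel(W,(561,291),240,60,82);dd=P[:,:2]-[561,291];r=np.hypot(*dd.T);a=np.degrees(np.arctan2(dd[:,1],dd[:,0]));H=P[(r>120)&(r<225)&(a<-100)]
print(len(H))
if len(H)>20:
    m=H[:,:2].mean(0);v=np.linalg.svd(H[:,:2]-m)[2][0];print('handle wrist',np.degrees(np.arctan2(v[1],v[0]))%180-180,m)
E
```

```text
t 49.13 pos [559.4 292.2 220.7] f [-0.3  0.2 -0.2] w 43.8 q [ 0.46  0.41  1.6  -0.    1.13  1.52]
toolaxes(cols)
 [[-0.     0.489 -0.872]
 [-0.002 -0.872 -0.489]
 [-1.     0.002  0.001]]
yaw -60.703820825479326
scene handle dir -147.5 mid [411.8 190.8] 136 rim [560.1 290.8  95. ]
side handle dir -147.0 mid [415.6 203. ] 334 rim [562.  294.1  95. ]
grip mid [561.3 290.7] ang 28.8 len 73.0 ztop [134.5 143.3] 92
grip mid [559.5 299.4] ang 28.4 len 74.0 ztop [135.  142.5] 399
grip mid [560.6 294.8] ang 29.2 len 71.0 ztop [141.9 143.1] 1087
580
handle wrist -146.8048040896166 [437.36984199 210.24564968]
```

View pics/w7.png

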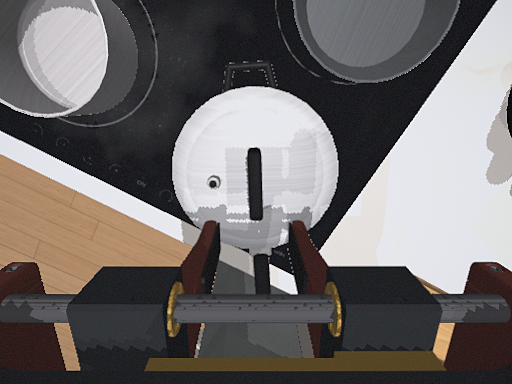

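The lid is locked: its grip is at 29°, close to the handle line at 33°, and its top is at z=143 as expected. Next I'll go to the pan handle, gripping at 160 mm, about (426,205).

apply_moves:
  increments:
    - {"gripper": 60,"delta_pos": [0,0,0],"dr": [-0.061,0,0]}
    - {"gripper": 60,"delta_pos": [0,0,3.18],"dr": [0,0,0]}
    - {"gripper": 60,"delta_pos": [0,0,3.18],"dr": [0,0,0]}
    - {"gripper": 60,"delta_pos": [0,0,3.18],"dr": [0,0,0]}
    - {"gripper": 60,"delta_pos": [0,0,3.18],"dr": [0,0,0]}

```text
t: 49.7
ee_pos: [451.7, 222.8, 220.7]
orientation: [1.896, 0.556, -1.896]
ft_force: [-0.4, 0.6, -0.1]
width: 52.6
```

apply_moves:
  increments:
    - {"gripper": 60,"delta_pos": [0,0.1,3.18],"dr": [0,0,0]}
    - {"gripper": 60,"delta_pos": [3,0,0],"dr": [0,0,0]}
    - {"gripper": 60,"delta_pos": [3,0,0],"dr": [0,0,0]}
    - {"gripper": 60,"delta_pos": [3,0,0],"dr": [0,0,0]}
    - {"gripper": 60,"delta_pos": [3,0,0],"dr": [0,0,0]}

```text
t: 50.12
ee_pos: [427.2, 205.4, 100.5]
orientation: [1.898, 0.556, -1.894]
ft_force: [0.4, 1.0, 0.2]
width: 52.6
```

apply_moves:
  increments:
    - {"gripper": 60,"delta_pos": [2,0,0],"dr": [0,0,0]}
    - {"gripper": 60,"delta_pos": [0,0,0],"dr": [0,0,0]}
    - {"gripper": 60,"delta_pos": [0,0,0],"dr": [0,0,0]}
    - {"gripper": 60,"delta_pos": [0,0,0],"dr": [0,0,0]}
    - {"gripper": 60,"delta_pos": [0,0,0],"dr": [0,0,0]}

```text
t: 50.53
ee_pos: [428.5, 206.0, 83.0]
orientation: [1.9, 0.557, -1.892]
ft_force: [0.2, 0.3, 0.6]
width: 52.9
```

```bash
python3 - <<'E'
from h import *
o,M=st();print('yaw',np.degrees(np.arctan2(M[1,1],M[0,1])))
d=shot('wrist');W=cloud(d)
C=np.array([561,292]);v=np.array([np.cos(np.radians(-147.2)),np.sin(np.radians(-147.2))])
p=o['ee_pos'][:2]-C;print('TCP along',p@v,'across',p@[-v[1],v[0]])
for n in('wrist','scene','side'):
    W=cloud(shot(n)) if n!='wrist' else W
    P=sel(W,C,225,50,80);d=P[:,:2]-C;l=d@v;c=d@[-v[1],v[0]];m=(l>118)&(abs(c)<30)
    print(n,m.sum(),'across range',np.percentile(c[m],[2,50,98]).round(1),'top',np.percentile(P[m,2],95).round(1))
d=dict(np.load('last_side.npz'));cv2.imwrite('pics/c6.png',cv2.resize(d['img'][180:320,220:400],(720,560))[:,:,::-1])
E
```

```text
t 50.53 pos [428.5 206.   83. ] f [0.2 0.3 0.6] w 52.9 q [ 0.42  0.39  2.04 -0.    0.71  1.42]
toolaxes(cols)
 [[ 0.004  0.542 -0.841]
 [ 0.    -0.841 -0.542]
 [-1.     0.002 -0.004]]
yaw -57.20895651090116
TCP along 157.92123937064883 across 0.5356880134615665
wrist 3578 across range [-8.9  1.8 12.4] top 74.3
scene 150 across range [-7.   6.5 12.8] top 75.2
side 307 across range [-12.6  -7.7   8.1] top 73.8
```

View pics/c6.png

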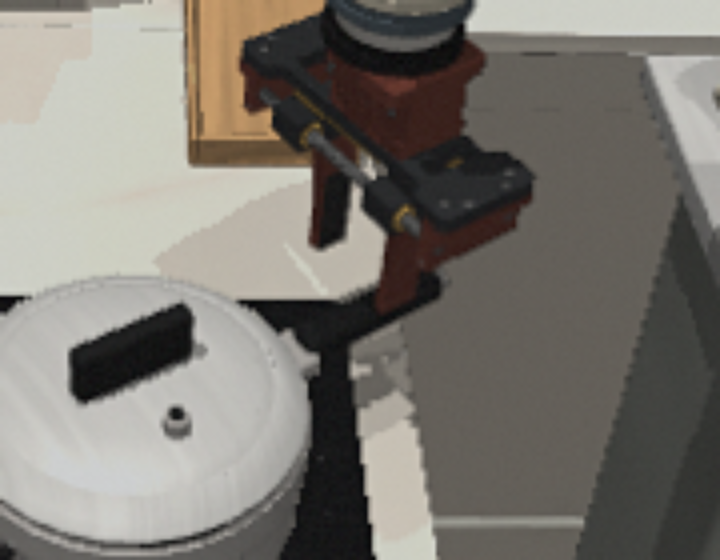

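apply_moves:
  increments:
    - {"gripper": 60,"delta_pos": [2,0,0],"dr": [0,0,0]}
    - {"gripper": 60,"delta_pos": [2,0,0],"dr": [0,0,0]}
    - {"gripper": 60,"delta_pos": [0.7,0,0],"dr": [0,0,0]}
    - {"gripper": 60,"delta_pos": [0.3,0,0],"dr": [0,0,0]}
    - {"gripper": 60,"delta_pos": [0,0,0],"dr": [0,0,0]}

```text
t: 51.1
ee_pos: [427.5, 205.4, 31.7]
orientation: [1.897, 0.556, -1.895]
ft_force: [-0.4, 0.2, 0.5]
width: 52.6
```

apply_moves:
  increments:
    - {"gripper": 0,"delta_pos": [0,0,0],"dr": [0,0,0]}
    - {"gripper": 0,"delta_pos": [-0.05,0,0],"dr": [0,0,0]}
    - {"gripper": 0,"delta_pos": [-0.05,0,0],"dr": [0,0,0]}
    - {"gripper": 0,"delta_pos": [-0.05,0,0],"dr": [0,0,0]}
    - {"gripper": 0,"delta_pos": [0,0,0],"dr": [0,0,0]}

```text
t: 51.52
ee_pos: [427.9, 205.6, 33.7]
orientation: [1.899, 0.557, -1.894]
ft_force: [0.5, -1.8, 1.1]
width: 22.7
```

apply_moves:
  increments:
    - {"gripper": 0,"delta_pos": [0,0,0],"dr": [0,0,0]}
    - {"gripper": 0,"delta_pos": [0,0,0],"dr": [0,0,0]}
    - {"gripper": 0,"delta_pos": [0,0,0],"dr": [0,0,0]}
    - {"gripper": 0,"delta_pos": [0,0,0],"dr": [0,0,0]}
    - {"gripper": 0,"delta_pos": [0,0,0],"dr": [0,0,0]}

```text
t: 51.93
ee_pos: [428.0, 205.5, 33.7]
orientation: [1.898, 0.556, -1.894]
ft_force: [-0.1, -1.7, 5.6]
width: 21.7
```

```bash
python3 - <<'E'
from h import *
o,M=st();print('yaw',np.degrees(np.arctan2(M[1,1],M[0,1])),o['moment'])
handle()
# look for the ring: enhanced top-down of hob from side + scene
ims=[]
for n in('side','scene'):
    d=dict(np.load('last_%s.npz'%n))
    X,Y=np.meshgrid(np.arange(720,400,-0.8),np.arange(460,120,-0.8),indexing='ij')
    p=np.stack([X,Y,np.full_like(X,6)],-1).reshape(-1,1,3)
    q,_=cv2.projectPoints(p,d['rvec'],d['tvec'],d['mtx'].astype(float),np.array([float(d['k1']),0,0,0]))
    q=q.reshape(X.shape+(2,)).astype(np.float32)
    ims.append(cv2.remap(d['img'],q[...,0],q[...,1],cv2.INTER_LINEAR))
im=np.clip(np.hstack(ims).astype(float)*3,0,255).astype(np.uint8)
print(im.shape);cv2.imwrite('pics/ring.png',cv2.resize(im[:,:,::-1],(800,int(800*im.shape[0]/im.shape[1]))))
E
```

```text
t 51.93 pos [428.  205.5  33.7] f [-0.1 -1.7  5.6] w 21.7 q [ 0.42  0.49  2.05 -0.    0.6   1.43]
toolaxes(cols)
 [[ 0.003  0.542 -0.841]
 [-0.001 -0.841 -0.542]
 [-1.     0.002 -0.002]]
yaw -57.20335289891151 [-0.27843259  0.18223375  0.02444711]
scene handle dir -145.7 mid [409.1 190.7] 162 rim [560.4 290.4  95. ]
side handle dir -159.2 mid [434.1 215.5] 228 rim [562.1 294.2  95. ]
(400, 850, 3)
```

View pics/ring.png

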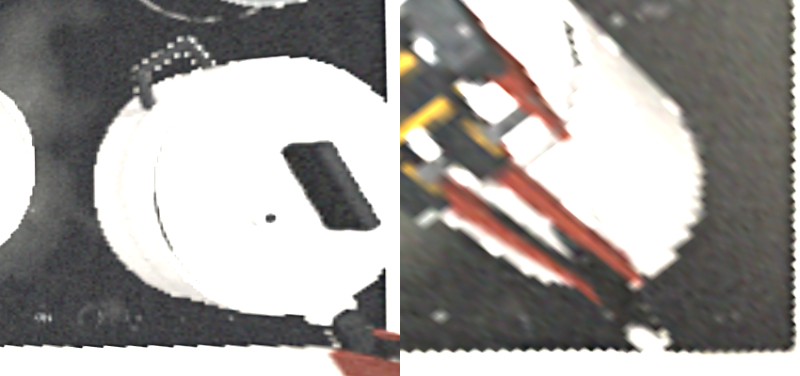

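Handle held (21.7 mm). Swinging about the pan centre, 0.05 rad per row at 158.6 mm radius.

apply_moves:
  increments:
    - {"gripper": 0,"delta_pos": [-0.08,0.397,-0.005],"dr": [-0.025,0,0]}
    - {"gripper": 0,"delta_pos": [0,0.793,-0.02],"dr": [-0.05,0,0]}
    - {"gripper": 0,"delta_pos": [0,0.793,-0.02],"dr": [-0.05,0,0]}
    - {"gripper": 0,"delta_pos": [0,0.793,-0.02],"dr": [-0.05,0,0]}
    - {"gripper": 0,"delta_pos": [0,0.793,-0.02],"dr": [-0.05,0,0]}

```text
t: 52.45
ee_pos: [449.8, 177.5, 33.7]
orientation: [1.752, 0.737, -1.751]
ft_force: [0.2, -0.4, -4.2]
width: 22.0
```

apply_moves:
  increments:
    - {"gripper": 0,"delta_pos": [0,0.793,-0.02],"dr": [-0.05,0,0]}
    - {"gripper": 0,"delta_pos": [0,0.793,-0.02],"dr": [-0.05,0,0]}
    - {"gripper": 0,"delta_pos": [0,0.793,-0.02],"dr": [-0.05,0,0]}
    - {"gripper": 0,"delta_pos": [0,0.397,-0.005],"dr": [-0.025,0,0]}
    - {"gripper": 0,"delta_pos": [0,0,0],"dr": [0,0,0]}

```text
t: 52.87
ee_pos: [472.1, 159.5, 33.7]
orientation: [1.636, 0.861, -1.634]
ft_force: [2.8, -4.8, -5.9]
width: 21.6
```

```bash
python3 - <<'E'
from h import *
o,M=st();print('yaw',np.degrees(np.arctan2(M[1,1],M[0,1])),o['moment'])
p=o['ee_pos'][:2]-[561,292];print(np.hypot(*p),np.degrees(np.arctan2(p[1],p[0])))
handle()
for n in('scene','side'):
    W=cloud(dict(np.load('last_%s.npz'%n)));P=sel(W,(561,292),115,86,100);r=np.hypot(*(P[:,:2]-[561,292]).T);print('lid rim',circ(P[r>75],90),len(P))
E
```

```text
t 52.87 pos [472.1 159.5  33.7] f [ 2.8 -4.8 -5.9] w 21.6 q [ 0.3   0.51  2.   -0.    0.62  0.91]
toolaxes(cols)
 [[ 0.002  0.825 -0.565]
 [-0.001 -0.565 -0.825]
 [-1.     0.002 -0.   ]]
yaw -34.369009642900096 [-0.91655641 -0.50612861 -0.6811438 ]
159.57244396574902 -123.8534901452388
scene handle dir -126.4 mid [458.7 141.9] 152 rim [561.6 289.1  95. ]
side handle dir -130.9 mid [474.  167.1] 218 rim [564.2 291.7  95. ]
lid rim [561.6 290.4  90. ] 103
lid rim [564.8 291.   90. ] 1367
```

apply_moves:
  increments:
    - {"gripper": 0,"delta_pos": [0,0.397,-0.015],"dr": [-0.025,0,0]}
    - {"gripper": 0,"delta_pos": [0,0.793,-0.035],"dr": [-0.05,0,0]}
    - {"gripper": 0,"delta_pos": [0,0.793,-0.035],"dr": [-0.05,0,0]}
    - {"gripper": 0,"delta_pos": [0,0.793,-0.035],"dr": [-0.05,0,0]}
    - {"gripper": 0,"delta_pos": [0,0.793,-0.035],"dr": [-0.05,0,0]}

```text
t: 53.38
ee_pos: [503.2, 144.0, 33.8]
orientation: [1.479, 1.007, -1.478]
ft_force: [1.3, -3.7, -5.5]
width: 22.3
```

apply_moves:
  increments:
    - {"gripper": 0,"delta_pos": [0,0.793,-0.035],"dr": [-0.05,0,0]}
    - {"gripper": 0,"delta_pos": [0,0.793,-0.035],"dr": [-0.05,0,0]}
    - {"gripper": 0,"delta_pos": [0,0.793,-0.035],"dr": [-0.05,0,0]}
    - {"gripper": 0,"delta_pos": [0,0.793,-0.035],"dr": [-0.05,0,0]}
    - {"gripper": 0,"delta_pos": [0,0.793,-0.035],"dr": [-0.05,0,0]}

```text
t: 53.8
ee_pos: [541.9, 135.0, 33.8]
orientation: [1.3, 1.146, -1.299]
ft_force: [1.1, -1.2, -5.1]
width: 22.4
```

apply_moves:
  increments:
    - {"gripper": 0,"delta_pos": [0,0.793,-0.03],"dr": [-0.05,0,0]}
    - {"gripper": 0,"delta_pos": [0,0.793,-0.03],"dr": [-0.05,0,0]}
    - {"gripper": 0,"delta_pos": [0,0.397,-0.02],"dr": [-0.025,0,0]}
    - {"gripper": 0,"delta_pos": [0,0,0],"dr": [0,0,0]}
    - {"gripper": 0,"delta_pos": [0,0,0],"dr": [0,0,0]}

```text
t: 54.22
ee_pos: [562.8, 134.3, 33.8]
orientation: [1.212, 1.205, -1.208]
ft_force: [4.9, -3.2, -7.8]
width: 22.5
```

```bash
cat >> h.py <<'E'
def chk():
    o,M=st();print('yaw',np.degrees(np.arctan2(M[1,1],M[0,1])),o['moment'])
    for n in('scene','side'):
        W=cloud(shot(n));P=sel(W,(561,292),115,77,84);r=np.hypot(*(P[:,:2]-[561,292]).T);print(n,'rim',circ(P[r>85],95),len(P))
        P=sel(W,(561,135),120,60,82);P=P[(abs(P[:,0]-561)<45)&(P[:,1]<172)&(P[:,1]>65)];m=P[:,:2].mean(0);v=np.linalg.svd(P[:,:2]-m)[2][0];print('handle dir',np.degrees(np.arctan2(v[1],v[0]))%180-180,m,len(P))
        grip2(W)
E
python3 - <<'E'
from h import *
chk()
E
```

```text
t 54.22 pos [562.8 134.3  33.8] f [ 4.9 -3.2 -7.8] w 22.5 q [ 0.21  0.59  1.83 -0.    0.72  0.22]
toolaxes(cols)
 [[ 0.004  1.    -0.002]
 [-0.001 -0.002 -1.   ]
 [-1.     0.004  0.001]]
yaw -0.0874223099912718 [-0.51768392 -0.81694387 -0.95968903]
scene rim [569.4 292.6  95. ] 127
handle dir -90.00365107639217 [556.19952742 112.9848443 ] 167
grip mid [565.3 294. ] ang 87.8 len 77.0 ztop [134.  142.8] 111
side rim [574.1 294.9  95. ] 395
handle dir -92.40579999629908 [563.82825479 131.62658628] 272
grip mid [569.4 296.8] ang 80.1 len 71.0 ztop [140.3 142.5] 240
```

apply_moves:
  increments:
    - {"gripper": 60,"delta_pos": [0,0,0],"dr": [0,0,0]}
    - {"gripper": 60,"delta_pos": [0,0,0],"dr": [0,0,0]}
    - {"gripper": 60,"delta_pos": [0,0,0],"dr": [0,0,0]}
    - {"gripper": 60,"delta_pos": [0,0,0],"dr": [0,0,0]}
    - {"gripper": 60,"delta_pos": [0,0,0],"dr": [0,0,0]}

```text
t: 54.73
ee_pos: [561.6, 134.6, 34.4]
orientation: [1.208, 1.208, -1.207]
ft_force: [-0.2, -0.6, -0.7]
width: 51.3
```

apply_moves:
  increments:
    - {"gripper": 60,"delta_pos": [-2,0,0],"dr": [0,0,0]}
    - {"gripper": 60,"delta_pos": [-3,0,0],"dr": [0,0,0]}
    - {"gripper": 60,"delta_pos": [-4,0,0],"dr": [0,0,0]}
    - {"gripper": 60,"delta_pos": [-4,0,0],"dr": [0,0,0]}
    - {"gripper": 60,"delta_pos": [-4,0,0],"dr": [0,0,0]}

```text
t: 55.15
ee_pos: [560.8, 134.6, 206.0]
orientation: [1.208, 1.208, -1.208]
ft_force: [0.2, 1.1, -1.1]
width: 52.5
```

apply_moves:
  increments:
    - {"gripper": 60,"delta_pos": [0,0,0],"dr": [0,0,0]}
    - {"gripper": 60,"delta_pos": [0,0,0],"dr": [0,0,0]}
    - {"gripper": 60,"delta_pos": [0,0,0],"dr": [0,0,0]}
    - {"gripper": 60,"delta_pos": [0,0,0],"dr": [0,0,0]}
    - {"gripper": 60,"delta_pos": [0,0,0],"dr": [0,0,0]}

```text
t: 55.57
ee_pos: [560.3, 134.3, 202.5]
orientation: [1.206, 1.21, -1.21]
ft_force: [-0.5, -0.1, 0.6]
width: 52.7
```

```bash
cat >> h.py <<'E'
def chk2(names=('scene','side','wrist')):
    for n in names:
        W=cloud(shot(n,n+'_e.png'));C0=np.array([566,292.])
        P=sel(W,C0,112,20,35) ; 
        P=sel(W,C0,115,77,84);r=np.hypot(*(P[:,:2]-C0).T);R_=P[(r>85)&(P[:,1]>205)];c=circ(R_,95);print(n,'rim',c,len(R_))
        P=sel(W,(566,130),75,66,80);P=P[(abs(P[:,0]-566)<45)&(P[:,1]<172)&(P[:,1]>60)]
        bins=[(y,(Q[:,0].min()+Q[:,0].max())/2) for y in range(75,170,8) if len(Q:=P[abs(P[:,1]-y)<4])>5]
        if len(bins)>3:
            b=np.array(bins);k=np.polyfit(b[:,0],b[:,1],1);print('  handle dir',round(-90-np.degrees(np.arctan(k[0])),1),'x at y=130:',np.polyval(k,130).round(1),len(P))
        grip2(W,(566,292))
E
python3 - <<'E'
from h import *
st();chk2()
E
```

```text
t 55.57 pos [560.3 134.3 202.5] f [-0.5 -0.1  0.6] w 52.7 q [ 0.22  0.35  1.74 -0.    1.05  0.21]
toolaxes(cols)
 [[-0.001  1.     0.002]
 [-0.002  0.002 -1.   ]
 [-1.    -0.001  0.002]]
scene rim [571.2 294.2  95. ] 92
  handle dir -94.5 x at y=130: 560.4 118
grip mid [565.5 292.1] ang 89.1 len 80.0 ztop [132.4 143. ] 115
side rim [574.1 294.9  95. ] 388
  handle dir -93.3 x at y=130: 563.5 224
grip mid [570.  296.5] ang 80.6 len 72.0 ztop [140.4 142.7] 240
wrist rim [572.3 286.9  95. ] 104
  handle dir -93.5 x at y=130: 562.2 1532
grip mid [553.8 283.6] ang 143.2 len 66.0 ztop [141.9 143.4] 1067
```

The handle is now at about −93.5° and the pan has drifted about 11 mm in +x. I'll locate the printed ring in the start pictures numerically before correcting.

```bash
python3 - <<'E'
from h import *
from scipy.ndimage import gaussian_filter as G
xs=np.arange(700,424,-0.5);ys=np.arange(470,125,-0.5)
X,Y=np.meshgrid(xs,ys,indexing='ij');maps=[]
for n,f in(('side','d0'),('scene','s0')):
    d=dict(np.load('last_%s.npz'%n));img=cv2.imread('pics/%s.png'%f,0).astype(np.float32)
    p=np.stack([X,Y,np.full_like(X,6)],-1).reshape(-1,1,3)
    q,_=cv2.projectPoints(p,d['rvec'],d['tvec'],d['mtx'].astype(float),np.array([float(d['k1']),0,0,0]))
    q=q.reshape(X.shape+(2,)).astype(np.float32)
    g=cv2.remap(img,q[...,0],q[...,1],cv2.INTER_CUBIC)
    ok=(g<75);b=G(g*ok,6)/np.maximum(G(ok*1.,6),1e-3);e=np.clip(G(g,0.8)-b,-8,8)*(G(ok*1.,4)>.97)
    maps.append(e);
res=[]
t=np.radians(np.arange(0,360,1))
for R_ in range(85,160,2):
  for cx in range(535,596,3):
    for cy in range(260,330,3):
      i=np.round((700-(cx+R_*np.cos(t)))/.5).astype(int);j=np.round((470-(cy+R_*np.sin(t)))/.5).astype(int)
      k=(i>=0)&(i<len(xs))&(j>=0)&(j<len(ys))
      for s,e in zip('ds',maps):
        v=e[i[k],j[k]];n=(v!=0).sum()
        if n>60:res.append((v.sum()/np.sqrt(n),s,R_,cx,cy,n))
for s in 'ds':
    print(s,[tuple(np.round(x,1) if not isinstance(x,str) else x for x in r[0:1])+r[2:] for r in sorted([r for r in res if r[1]==s],reverse=True)[:8]])
    print(s,'dark',[(round(r[0],1),)+r[2:] for r in sorted([r for r in res if r[1]==s])[:5]])
o=np.hstack([np.clip(128+e*14,0,255) for e in maps]).astype(np.uint8);cv2.imwrite('pics/ring0.png',cv2.resize(o,(800,int(800*o.shape[0]/o.shape[1]))))
print(o.shape)
E
```

```text
d [(np.float64(10.9), 159, 589, 290, np.int64(156)), (np.float64(9.4), 105, 535, 284, np.int64(159)), (np.float64(9.2), 143, 571, 293, np.int64(215)), (np.float64(9.1), 139, 568, 287, np.int64(258)), (np.float64(8.2), 145, 574, 293, np.int64(215)), (np.float64(8.1), 111, 541, 326, np.int64(191)), (np.float64(8.0), 127, 559, 305, np.int64(220)), (np.float64(8.0), 159, 550, 269, np.int64(176))]
d dark [(np.float64(-48.4), 103, 562, 281, np.int64(179)), (np.float64(-45.6), 101, 562, 284, np.int64(170)), (np.float64(-41.5), 95, 562, 290, np.int64(91)), (np.float64(-40.1), 119, 577, 272, np.int64(286)), (np.float64(-39.0), 103, 559, 260, np.int64(121))]
s [(np.float64(11.7), 149, 577, 281, np.int64(201)), (np.float64(11.3), 145, 574, 278, np.int64(205)), (np.float64(11.1), 155, 583, 287, np.int64(197)), (np.float64(10.8), 151, 580, 284, np.int64(199)), (np.float64(10.5), 143, 571, 275, np.int64(209)), (np.float64(10.1), 155, 571, 287, np.int64(181)), (np.float64(9.6), 147, 574, 278, np.int64(205)), (np.float64(9.4), 153, 583, 287, np.int64(199))]
s dark [(np.float64(-47.5), 101, 574, 305, np.int64(104)), (np.float64(-45.6), 101, 571, 302, np.int64(151)), (np.float64(-42.9), 91, 559, 290, np.int64(149)), (np.float64(-42.8), 97, 562, 296, np.int64(166)), (np.float64(-42.8), 99, 571, 299, np.int64(133))]
(552, 1380)
```

View pics/ring0.png

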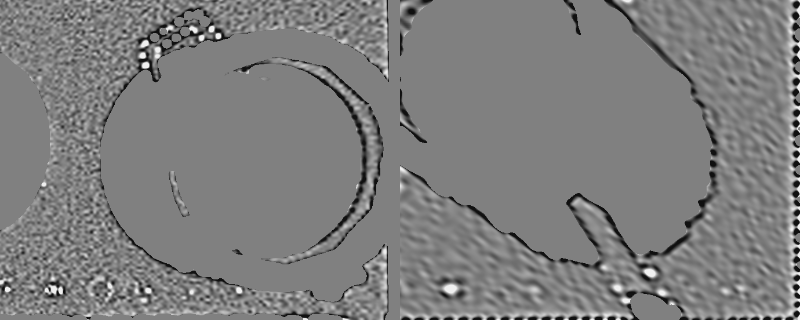

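No ring line can be made out, so I'll take the pan's start position as the reference. I'll regrip the handle and straighten it by +3.5°.

apply_moves:
  increments:
    - {"gripper": 60,"delta_pos": [3,0.2,0],"dr": [0.061,0,0]}
    - {"gripper": 60,"delta_pos": [4,0,0],"dr": [0,0,0]}
    - {"gripper": 60,"delta_pos": [4,0,0],"dr": [0,0,0]}
    - {"gripper": 60,"delta_pos": [4,0,0],"dr": [0,0,0]}
    - {"gripper": 60,"delta_pos": [1.8,0,0],"dr": [0,0,0]}

```text
t: 56.13
ee_pos: [560.5, 133.7, 31.3]
orientation: [1.249, 1.182, -1.258]
ft_force: [0.1, 0.8, 0.2]
width: 52.7
```

apply_moves:
  increments:
    - {"gripper": 60,"delta_pos": [0,0,0],"dr": [0,0,0]}
    - {"gripper": 0,"delta_pos": [0,0,0],"dr": [0,0,0]}
    - {"gripper": 0,"delta_pos": [-0.05,0,0],"dr": [0,0,0]}
    - {"gripper": 0,"delta_pos": [-0.05,0,0],"dr": [0,0,0]}
    - {"gripper": 0,"delta_pos": [-0.05,0,0],"dr": [0,0,0]}

```text
t: 56.55
ee_pos: [565.2, 134.7, 39.7]
orientation: [1.255, 1.177, -1.249]
ft_force: [0.6, -0.3, 0.2]
width: 29.7
```

apply_moves:
  increments:
    - {"gripper": 0,"delta_pos": [0,0,0],"dr": [0,0,0]}
    - {"gripper": 0,"delta_pos": [0,0,0],"dr": [0,0,0]}
    - {"gripper": 0,"delta_pos": [0,0,0],"dr": [0,0,0]}
    - {"gripper": 0,"delta_pos": [-0.1,0,0],"dr": [0,0,0]}
    - {"gripper": 0,"delta_pos": [0,0,0],"dr": [0,0,0]}

```text
t: 56.97
ee_pos: [563.5, 134.6, 39.3]
orientation: [1.253, 1.179, -1.252]
ft_force: [-2.5, 1.3, 2.2]
width: 21.9
```

apply_moves:
  increments:
    - {"gripper": 0,"delta_pos": [0,0.28,0],"dr": [-0.015,0,0]}
    - {"gripper": 0,"delta_pos": [0,0.28,0],"dr": [-0.015,0,0]}
    - {"gripper": 0,"delta_pos": [0,0.28,0],"dr": [-0.015,0,0]}
    - {"gripper": 0,"delta_pos": [0,0.28,0],"dr": [-0.016,0,0]}
    - {"gripper": 0,"delta_pos": [0,0,0],"dr": [0,0,0]}

```text
t: 57.38
ee_pos: [574.4, 133.9, 39.3]
orientation: [1.207, 1.209, -1.208]
ft_force: [-4.4, 0.8, 4.7]
width: 21.9
```

apply_moves:
  increments:
    - {"gripper": 0,"delta_pos": [0,0,0],"dr": [0,0,0]}
    - {"gripper": 60,"delta_pos": [0,0,0],"dr": [0,0,0]}
    - {"gripper": 60,"delta_pos": [0,0,0],"dr": [0,0,0]}
    - {"gripper": 60,"delta_pos": [0,0,0],"dr": [0,0,0]}
    - {"gripper": 60,"delta_pos": [0,0,0],"dr": [0,0,0]}

```text
t: 57.8
ee_pos: [575.5, 134.0, 39.0]
orientation: [1.209, 1.207, -1.206]
ft_force: [0.0, 0.2, 0.3]
width: 44.8
```

apply_moves:
  increments:
    - {"gripper": 60,"delta_pos": [-2,0,0],"dr": [0,0,0]}
    - {"gripper": 60,"delta_pos": [-4,0,0],"dr": [0,0,0]}
    - {"gripper": 60,"delta_pos": [-4,0,0],"dr": [0,0,0]}
    - {"gripper": 60,"delta_pos": [-4,0,0],"dr": [0,0,0]}
    - {"gripper": 60,"delta_pos": [-4,0,0],"dr": [0,0,0]}

```text
t: 58.22
ee_pos: [574.5, 134.1, 220.7]
orientation: [1.208, 1.208, -1.207]
ft_force: [0.8, 0.8, -0.0]
width: 52.8
```

```bash
python3 - <<'E'
from h import *
st();chk2()
W=cloud(dict(np.load('last_wrist.npz')));P=sel(W,(572,293),112,20,200);P=P[P[:,2]<101];P=sel(W,(572,293),115,86,98);r=np.hypot(*(P[:,:2]-[572,293]).T);print('wrist lid',circ(P[r>80],92),len(P))
E
```

```text
t 58.22 pos [574.5 134.1 220.7] f [ 0.8  0.8 -0. ] w 52.8 q [ 0.21  0.35  1.69 -0.    1.1   0.21]
toolaxes(cols)
 [[ 0.002  1.     0.001]
 [-0.001  0.001 -1.   ]
 [-1.     0.002  0.001]]
scene rim [571.4 293.6  95. ] 92
  handle dir -90.6 x at y=130: 572.7 125
grip mid [567.2 292.9] ang 91.7 len 78.0 ztop [132.3 142.3] 123
side rim [575.4 294.4  95. ] 375
  handle dir -90.1 x at y=130: 576.3 224
grip mid [571.6 295.9] ang 84.2 len 72.0 ztop [140.5 143. ] 224
wrist rim [573.6 286.4  95. ] 95
  handle dir -89.7 x at y=130: 574.3 1361
grip mid [557.6 284.9] ang 145.6 len 67.0 ztop [142.  143.3] 1094
wrist lid [573.7 292.7  92. ] 3050
```

The handle is now at −90° (±0.5°) in all three views. The pan is about 12 mm in +x of its start position, so I'll bring it back with a pure translation by the lid grip.

apply_moves:
  increments:
    - {"gripper": 50,"delta_pos": [0,-0.02,-3.18],"dr": [0,0,0]}
    - {"gripper": 50,"delta_pos": [0,-0.02,-3.18],"dr": [0,0,0]}
    - {"gripper": 50,"delta_pos": [0,-0.02,-3.18],"dr": [0,0,0]}
    - {"gripper": 50,"delta_pos": [0,-0.02,-3.18],"dr": [0,0,0]}
    - {"gripper": 50,"delta_pos": [0,-0.02,-3.18],"dr": [0,0,0]}

```text
t: 58.78
ee_pos: [572.5, 294.1, 216.7]
orientation: [1.207, 1.208, -1.21]
ft_force: [0.3, -0.1, -0.6]
width: 43.8
```

apply_moves:
  increments:
    - {"gripper": 50,"delta_pos": [2,0,0],"dr": [0.063,0,0]}
    - {"gripper": 50,"delta_pos": [0,0,0],"dr": [0,0,0]}
    - {"gripper": 50,"delta_pos": [0,0,0],"dr": [0,0,0]}
    - {"gripper": 50,"delta_pos": [0,0,0],"dr": [0,0,0]}
    - {"gripper": 50,"delta_pos": [0,0,0],"dr": [0,0,0]}

```text
t: 59.2
ee_pos: [573.7, 292.2, 198.9]
orientation: [1.255, 1.177, -1.254]
ft_force: [0.3, -0.5, 0.1]
width: 44.3
```

```bash
python3 - <<'E'
from h import *
o,M=st();print('yaw',np.degrees(np.arctan2(M[1,1],M[0,1])))
W=cloud(shot('wrist','w8.png'));P=sel(W,(572,293),45,128,150);m=P[:,:2].mean(0);v=np.linalg.svd(P[:,:2]-m)[2][0];q=(P[:,:2]-m)@v
print(len(P),(m+v*(q.max()+q.min())/2).round(1),np.degrees(np.arctan2(v[1],v[0]))%180,np.ptp(q),P.min(0),P.max(0))
E
```

```text
t 59.2 pos [573.7 292.2 198.9] f [ 0.3 -0.5  0.1] w 44.3 q [ 0.45  0.45  1.59 -0.    1.1   0.52]
toolaxes(cols)
 [[ 0.002  0.998 -0.062]
 [-0.001 -0.062 -0.998]
 [-1.     0.002  0.001]]
yaw -3.5347769733462173
1130 [573.6 292.4] 88.71981115775034 71.15822405708235 [565.91388726 256.78632889 129.31905197] [581.10986331 327.90630986 144.73721811]
```

apply_moves:
  increments:
    - {"gripper": 50,"delta_pos": [3,0,0],"dr": [-0.038,0,0]}
    - {"gripper": 50,"delta_pos": [3,0,0],"dr": [0,0,0]}
    - {"gripper": 50,"delta_pos": [2,0,0],"dr": [0,0,0]}
    - {"gripper": 50,"delta_pos": [1.2,0,0],"dr": [0,0,0]}
    - {"gripper": 50,"delta_pos": [0.2,0,0],"dr": [0,0,0]}

```text
t: 59.67
ee_pos: [572.6, 291.9, 102.8]
orientation: [1.225, 1.197, -1.229]
ft_force: [-1.3, -1.0, 0.7]
width: 43.9
```

apply_moves:
  increments:
    - {"gripper": 50,"delta_pos": [0,0,0],"dr": [0,0,0]}
    - {"gripper": 0,"delta_pos": [0,0,0],"dr": [0,0,0]}
    - {"gripper": 0,"delta_pos": [-0.05,0,0],"dr": [0,0,0]}
    - {"gripper": 0,"delta_pos": [-0.05,0,0],"dr": [0,0,0]}
    - {"gripper": 0,"delta_pos": [-0.05,0,0],"dr": [0,0,0]}

```text
t: 60.08
ee_pos: [574.2, 293.4, 107.4]
orientation: [1.228, 1.195, -1.224]
ft_force: [-0.0, -0.7, 0.1]
width: 20.9
```

apply_moves:
  increments:
    - {"gripper": 0,"delta_pos": [0,0,0],"dr": [0,0,0]}
    - {"gripper": 0,"delta_pos": [0,0,0],"dr": [0,0,0]}
    - {"gripper": 0,"delta_pos": [0,0,0],"dr": [0,0,0]}
    - {"gripper": 0,"delta_pos": [0,0,0],"dr": [0,0,0]}
    - {"gripper": 0,"delta_pos": [0,0,0],"dr": [0,0,0]}

```text
t: 60.5
ee_pos: [573.8, 293.3, 106.5]
orientation: [1.227, 1.196, -1.225]
ft_force: [-1.7, 0.3, 4.6]
width: 13.8
```

Gripped. Now shifting 14 mm in −x (allowing for lid play) at low speed.

apply_moves:
  increments:
    - {"gripper": 0,"delta_pos": [-0.1,-0.28,0],"dr": [0,0,0]}
    - {"gripper": 0,"delta_pos": [0,-0.28,0],"dr": [0,0,0]}
    - {"gripper": 0,"delta_pos": [0,-0.28,0],"dr": [0,0,0]}
    - {"gripper": 0,"delta_pos": [0,-0.28,0],"dr": [0,0,0]}
    - {"gripper": 0,"delta_pos": [0,-0.28,0],"dr": [0,0,0]}

```text
t: 60.92
ee_pos: [562.7, 293.6, 107.2]
orientation: [1.23, 1.192, -1.22]
ft_force: [11.7, -0.5, -6.8]
width: 13.8
```

```bash
python3 - <<'E'
from h import *
o,M=st();print(o['moment']);chk2(('scene','side'))
E
```

```text
t 60.92 pos [562.7 293.6 107.2] f [11.7 -0.5 -6.8] w 13.8 q [ 0.46  0.55  1.67 -0.    0.91  0.49]
toolaxes(cols)
 [[ 0.008  1.    -0.023]
 [ 0.    -0.023 -1.   ]
 [-1.     0.008 -0.   ]]
[-0.15206628 -2.03553764  0.0770044 ]
scene rim [563.5 296.2  95. ] 117
  handle dir -90.1 x at y=130: 562.5 126
grip mid [554.  292.4] ang 98.8 len 76.0 ztop [135.6 145.3] 125
side rim [564.4 294.6  95. ] 376
grip mid [560.  294.1] ang 83.5 len 75.0 ztop [140.7 143.7] 278
```

apply_moves:
  increments:
    - {"gripper": 0,"delta_pos": [0.05,0.05,0],"dr": [0,0,0]}
    - {"gripper": 50,"delta_pos": [0,0,0],"dr": [0,0,0]}
    - {"gripper": 50,"delta_pos": [0,0,0],"dr": [0,0,0]}
    - {"gripper": 50,"delta_pos": [0,0,0],"dr": [0,0,0]}
    - {"gripper": 50,"delta_pos": [0,0,0],"dr": [0,0,0]}

```text
t: 61.43
ee_pos: [559.4, 293.2, 106.2]
orientation: [1.226, 1.196, -1.227]
ft_force: [0.2, -0.7, 0.1]
width: 36.6
```

apply_moves:
  increments:
    - {"gripper": 50,"delta_pos": [0,0,0],"dr": [0,0,0]}
    - {"gripper": 50,"delta_pos": [-1,0,0],"dr": [0,0,0]}
    - {"gripper": 50,"delta_pos": [-3,0,0],"dr": [0,0,0]}
    - {"gripper": 50,"delta_pos": [-3,0,0],"dr": [0,0,0]}
    - {"gripper": 50,"delta_pos": [-3,0,0],"dr": [0,0,0]}

```text
t: 61.85
ee_pos: [559.5, 293.4, 208.2]
orientation: [1.226, 1.196, -1.226]
ft_force: [0.7, -0.1, 1.5]
width: 43.9
```

apply_moves:
  increments:
    - {"gripper": 50,"delta_pos": [-2,0,0],"dr": [0,0,0]}
    - {"gripper": 50,"delta_pos": [0,0,0],"dr": [0,0,0]}
    - {"gripper": 50,"delta_pos": [0,0,0],"dr": [0,0,0]}
    - {"gripper": 50,"delta_pos": [0,0,0],"dr": [0,0,0]}
    - {"gripper": 50,"delta_pos": [0,0,0],"dr": [0,0,0]}

```text
t: 62.27
ee_pos: [558.9, 293.1, 225.1]
orientation: [1.225, 1.197, -1.228]
ft_force: [0.6, -0.4, 0.7]
width: 43.7
```

```bash
python3 - <<'E'
from h import *
st();chk2()
W=cloud(dict(np.load('last_wrist.npz')))
P=sel(W,(562,293),45,128,150);m=P[:,:2].mean(0);v=np.linalg.svd(P[:,:2]-m)[2][0];q=(P[:,:2]-m)@v
print('grip',len(P),(m+v*(q.max()+q.min())/2).round(1),np.degrees(np.arctan2(v[1],v[0]))%180,np.ptp(q),np.percentile(P[:,2],[10,50,90]))
for n,c in(('scene',0),('side',0)):
    W=cloud(dict(np.load('last_%s.npz'%n)));P=sel(W,(441,-372),60,60,100);print(n,'mug',P.mean(0).round() if len(P) else '',len(P));P=sel(W,(538,-357),50,40,60);print('timer',P.mean(0).round() if len(P) else '',len(P))
E
```

```text
t 62.27 pos [558.9 293.1 225.1] f [ 0.6 -0.4  0.7] w 43.7 q [ 0.47  0.41  1.59 -0.    1.14  0.49]
toolaxes(cols)
 [[-0.     1.    -0.023]
 [-0.002 -0.023 -1.   ]
 [-1.    -0.     0.002]]
scene rim [563. 296.  95.] 114
  handle dir -89.1 x at y=130: 561.2 121
grip mid [556.5 292.2] ang 92.3 len 74.0 ztop [133.7 142.7] 119
side rim [564.7 294.8  95. ] 387
  handle dir -89.3 x at y=130: 564.4 237
grip mid [559.8 297. ] ang 84.6 len 70.0 ztop [140.8 142.7] 224
wrist rim [564.5 293.4  95. ] 80
  handle dir -90.1 x at y=130: 563.0 578
grip mid [558.6 293.1] ang 86.6 len 71.0 ztop [141.9 143. ] 1054
grip 952 [562.2 292.7] 88.80575450078787 70.8388112280582 [139.60066768 141.99734788 143.0512996 ]
scene mug [ 433. -383.   76.] 355
timer [ 539. -359.   49.] 150
side mug [ 421. -376.   75.] 204
timer  0
```

```bash
python3 -c "
from h import *
print(ctrl.close_job())"
```

```text
the job is handed in; nothing more can be done
None
```

The job is handed in at about 62 s of the 208 s allowed. All four jars are in the canner and the lid is locked. The pan's handle points right along the counter.

**What I did:** I stood the jars upright in the canner. The lid had been knocked a few centimetres aside, so I found it again and seated its lugs in the gaps. I pressed it down with about 6.5 N and turned it clockwise to the stop. I then swung the handle in and straightened it by a few degrees. The swing had moved the pan about 12 mm, so I slid it back by the lid grip.

**Last checks:**
- **Jars:** all four stood upright before the lid went on; they could not be seen afterwards.
- **Handle:** it reads −89° to −90° in the three cameras; straight right is −90°.
- **Lid:** its grip is about 1–2° off the handle line, with its top at z = 143 mm, the expected locked height.
- **Pan:** its centre is at about (563, 293), 1–2 mm from where it started.
- **Robot:** the gripper is clear above everything.

**What went wrong or stayed uncertain:**
- **Jar 1:** I missed the first grasp and the jar slid about 10 mm in the tray. It was later set down hard, at 47 N on the wrist.
- **Lid grip:** the first grasp missed because the fingertips end about 19 mm higher than the interface text says.
- **Lid angle:** right after locking, the lid grip was about 4° past the handle line. It came into line during the swing.
- **Cooking ring:** I could not make out its printed line, so I used the pan's starting position as the reference.
- **Bystanders:** the mug and timer readings at the end were too coarse to confirm they had not moved, but the arm never went near them.

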